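Start the loaded block of a tube digester under its dust cover

TASK

One heating block of the digester holds the rack of tubes, the other is capped. Slide the dust cover on the sloping panel fully aside, then press the start key of the block with the rack (blue key for the left block, yellow for the right): feel for it, press it gently but right in, and keep it in for a good second. Then slide the cover fully shut again, never pushing the other key and leaving everything else on the bench where it is.

Things in the scene. Friction and masses are not known exactly. Their poses are not given: they have to be found in the camera images.
- digester: White twin-block tube digester, blue cheeks, fixed: 440 mm wide, 365 deep, steel deck 131 mm above the bench carrying two heating blocks, left (blue bar on the deck) and right (yellow bar). Origin: middle of its front face's bottom edge, bench level; x to its back, y to its left, z up. Its grey panel slopes at 20 degrees to the horizontal, from 75 mm up at the front, 165 mm along the slope.
- cover (a joint): Slide of the dust cover, m: 0 fully shut over both start keys (at the right stop), 0.176 fully aside (at the left stop, keys bare). It slides level along the digester's +y, needs about 3 N, stays where it is left, may start up to 30 mm ajar. Stops are rigid.
- cover_grip (a point): Centre of the black rib on the dust cover, moving with it: 14 mm thick along the slide, 60 mm long up the slope, 30 mm high off the cover's outer face (this point is 15 mm above that face). Axes as the panel's: x up the slope, y left along the slide (opening), z straight out of the panel.
- cover_plate (a point): Middle of the outer face of the dust cover, at the foot of the rib, moving with it; axes as the panel's. The cover is a clear plate edged in blue, 176 mm along the slide, 78 mm up the slope, 3 mm thick, its outer face 9 mm above the panel. Two aluminium guide rails, 10 mm high, run along its upper and lower edges.
- left_opening (a point): Centre, in the panel's face, of the 52 x 52 mm opening of the left, blue start key, which starts the left block. Axes as the panel's: x up the slope, y left, z straight out of the panel. It lies 38 mm left of the shut cover's middle, at the same height up the slope.
- right_opening (a point): The same for the right, yellow start key, which starts the right block; 76 mm right of the left opening.
- key_left (a joint): Push of the left, blue start key, m: 0 out, 0.004 right in on a firm rubber stop. Flat 46 x 46 mm cap, moves straight into the panel; spring 1.5 N at first, 5.5 N right in; comes out by itself. It settles on a rubber boot, so its rest height differs and is not measured: face from 2 mm proud of the panel to 10 mm sunk (and up to 2 mm off centre along the slope): feel for it. Over 25 N breaks it.
- key_right (a joint): The same for the right, yellow start key, whose cap sits at its own unmeasured height.
- stop_button (a point): Top of the red emergency-stop mushroom at the panel's upper right, 34 mm across, 22 mm high off the panel, rigid; not used.
- tube_rack: Steel rack, 160 x 172 mm and 108 mm high, with 12 upright glass tubes, standing fixed on the left or the right heating block. Origin: middle of the bottom edge of its front face; its y in the digester's frame is about +0.108 m on the left block, -0.108 m on the right.
- block_cap: Flat steel insulating cap, 160 x 186 mm and 50 mm high over its black bail handle, fixed on the other, idle block. Origin: middle of the bottom edge of its front face.
- amber_bottle: Bystander: amber reagent bottle, 72 mm across, 150 mm high. Origin: centre of its underside.
- white_jar: Bystander: white plastic jar, 74 mm across, 85 mm high. Origin: centre of its underside.
- white_jar2: Bystander: white plastic jar with a paper label, 74 mm across, 85 mm high. Origin: centre of its underside.
- beaker: Bystander: empty clear beaker, 72 mm across the rim, 95 mm high. Origin: centre of its underside.
- cup_rack: Bystander: orange rack 110 x 180 mm with six white cups, 110 mm high. Origin: centre of its underside.
- spatula: Bystander: steel spatula 180 mm long, lying flat on the bench between the robot and the digester. Origin: under its middle.
- marker: Bystander: black marker pen with a blue cap, 145 mm long, 18 mm thick, lying on the bench between the robot and the digester. Origin: under its middle.

How it is judged (in metres and radians):
On the way, in this order (a step that is already met when the one before it is completed fails the run):
1. the dust cover is fully aside (within 10 mm of its left stop) (value of joint cover above 0.166 m), for 0.2 s.
2. with the cover aside, the start key of the block that holds the rack is pushed in at least 2.8 of its 4 mm for 0.8 s on end (value of joint cover above 0.166 m and ((y of tube_rack in the frame of digester above 0 m and value of joint key_left above 0.0028 m) or (y of tube_rack in the frame of digester below 0 m and value of joint key_right above 0.0028 m))), for 0.8 s.
At the end, for the whole second after the job is handed in: The cover is shut again, within 6 mm of the stop at its shut end, and at rest, and both keys are out (less than 1 mm in); before that, with the cover aside, the start key of the loaded block was held in for 0.8 s, and the bystanders are within 30 mm of where they stood (value of joint cover below 0.006 m and value of joint each of key_left, key_right below 0.001 m and velocity of joint cover below 0.005 m/s); the robot touches nothing.
It fails at once if the start key of the idle, capped block is pushed in by more than 1.5 mm ((y of tube_rack in the frame of digester above 0 m and value of joint key_right above 0.0015 m) or (y of tube_rack in the frame of digester below 0 m and value of joint key_left above 0.0015 m)).
It fails at once if a start key is pressed with more than 25 N (contact force between anything else and key_left above 25 N or contact force between anything else and key_right above 25 N).
It fails at once if a bystander is moved by more than 30 mm (distance of any of amber_bottle, white_jar, white_jar2, beaker, cup_rack, spatula, marker from where it was at the start of the episode above 0.03 m).
It also fails if it takes over 58 s, if anything falls off the work surface, if the arm or the gripper's body presses on something with over 40 N, if the wrist force passes 120 N, or if a joint passes its speed limit or range.

ROBOT

A 6-joint arm with a two-finger parallel gripper is mounted at the origin on the work surface. World frame = base frame: x ahead of the robot, y to its left, z up, the work surface at z = 0. Lengths are in m, angles in degrees, forces in N, time in s.
With the tool pointing down it reaches from about 0.4 to 0.825 m from the base axis. Payload 7 kg.
Tool frame: the origin (TCP) lies between the finger pads; the fingertips stand 11 mm ahead of it and the grasp point (between the pads) lies 8 mm behind it (r.tcp_to_tips is the distance from the TCP to the fingertips, in m); x points along the fingers, y is the direction in which the jaws open and shut, and the axes are right-handed (so a half turn about x gives the same grasp; the last joint's range is limited). The gripper opens to 88 mm and grips with 3 to 60 N. Pads are 19 mm wide; open, the fingers measure 130 mm over their backs; the gripper's body (78 mm by 193 mm) begins 47 mm behind the grasp point.
Start: joints at [85.319, 20.546, 0.682, 0, -70.136, -16.507], TCP at [0.244, 0.629, 0.238] pointing down, gripper open.
Joint ranges: [-176.03, 176.03], [-82.01, 121.73], [-58.28, 71.71], [-173.87, 95.51], [-174.79, -0.11], [-173.66, 173.66]. Speed limits (degrees/s): [136.94, 136.94, 172.46, 180, 180, 180].

INTERFACE

Orientations are given as [roll, pitch, yaw] about the fixed x, y, z axes, in that order (R = Rz(yaw) Ry(pitch) Rx(roll)).
In Python, from plant import r gives the robot as it stands.
- The arm moves only by the tool arm_command, never from a script. Its argument "plan" is a list of rows, each an object of numbers: "dx", "dy", "dz": the shift along the tool's x, y, z each as a share of 0.02 m, from -1 to 1; "wx", "wy", "wz": the turn, a rotation vector about the tool's x, y, z each as a share of 0.08 rad, from -1 to 1. In form: [{"dx": .., "dy": .., "dz": .., "wx": .., "wy": .., "wz": ..}, ...]. A call has 1 to 20 rows; each row shifts and turns the pose as measured when the row begins, along the tool's axes as they then stand; what a row does not reach is not made up. A row lasts 1/12 s, in which the tool goes at most 41.7 mm and 7.16 degrees, less where a joint would pass 70% of its speed; a pose out of reach is approached as far as the arm can. A call with a number of a shift or a turn outside -1 to 1 is refused whole. A call with a gripper value outside its range is refused whole. "fingers" is the closure, from -1 (fully open) to 1 (shut), so that 0 is half open, set as the call begins (left out, the last holds). The fingers move at their own pace and stop on an object; "force" is the grip in N (left out, the last holds). Time passes only in rows, so rows that do not move let the fingers close. It gives the time, the measured TCP pose, the force and the opening at its end, in the units of the state.
- r.get_state(): the state, without advancing time (a new reading comes with each control period).
- r.capture(name): name is "side" or "top"; returns (picture, depth): 384x512x3 uint8, red, green, blue; 384x512 float32, m along the optical axis (not along the pixel's ray), 0 where there is no reading.
- r.camera_model(name): a dict with "vertical_fov" (degrees; the focal length in pixels is half the picture's height over the tangent of half this angle, whatever the lens; pixels are square), "cx", "cy" (the principal point, pixels), "R" (3x3) and "t" (3): a world point X has camera coordinates R X + t. Camera axes: x right, y down, z forward; pixel columns grow to the right and rows downward; lengths in m; the calibration is good to about 2 mm. A picture is of the moment at which its call begins. camera_model takes no time and is no camera call.
- r.close_job(): hands the job in, once; it reports no verdict.
Trained networks look in the newest picture that a camera, given by its name, has taken for a name from the list of things; names that differ only in an ending like _2 or _b are one class to them, and where a whole thing is asked for, a point or a joint stands for the part that bears it (a point fixed in the world has none). Each returns a list of dicts, best first, with "score" (0 to 1); they miss things now and then, are a little off and sometimes report something else, mostly with a low value. They report only what shows in the picture. A call takes as long as a camera call.
- r.cut_out(camera, query): "mask" (384x512 bool, what is visible of it) and "bbox" ([left, top, width, height] in pixels, round what is visible of it).
- r.spot_point(camera, query): "centre" ([column, row] in pixels: a listed point, or the origin of a listed thing).
The state is a dict: "time_s": time; "joints": joint angles; "qd": joint speeds; "joint_torque": joint torques, N m; "tcp_pos": TCP position; "eef_rot": TCP orientation; "contact_force": force on the tool from outside, world axes, zero at the start; "moment": the same for the moment, N m; "gripper_width": finger opening in m.
Only numpy, scipy, OpenCV 4.12 (cv2) and the standard library are available. Lean on these libraries where they do the work, as an engineer would, in place of code of your own. Each camera call takes 0.05 s, during which the arm holds its last target.

## Working session

There is one attempt and no reset: what is moved stays moved. The work goes in short steps, Python scripts to look and compute and a tool call to move; the robot and the scene stay as the last step left them, time stands still between calls to the robot, and variables do not carry over. Pictures are saved under pics/ and viewed, and the job is handed in when it is done.

Besides the shell and the picture viewer there is one more tool, called after "Emit:" as name(argument=value, ...), one argument or row to a line, values as JSON. arm_command: Moves the arm, as the interface text tells. Shift numbers are shares of 0.02 m and turn numbers shares of 0.08 rad, none past 1 either way. Its arguments: {"type":"object","properties":{"plan":{"type":"array","items":{"type":"object","properties":{"dx":{"type":"number"},"dy":{"type":"number"},"dz":{"type":"number"},"wx":{"type":"number"},"wy":{"type":"number"},"wz":{"type":"number"}}}},"fingers":{"type":"number"},"force":{"type":"number"}},"required":["plan"]}

```bash
ls; mkdir -p pics; python3 - <<'E'
from plant import r
import cv2
print(r.get_state())
for n in("side","top"):
    p,d=r.capture(n); cv2.imwrite(f"pics/{n}0.png",p[:,:,::-1]); import numpy as np; np.save(f"pics/{n}0.npy",d)
    print(r.camera_model(n))
    for q in ["digester","cover_grip","cover_plate","left_opening","right_opening","tube_rack","block_cap","stop_button"]:
        print(n,q,[(x['centre'],round(x['score'],2)) for x in r.spot_point(n,q)][:2])
E
```

```text
pics
{'time_s': 0.0, 'joints': array([ 8.53158125e+01,  2.05933342e+01,  6.35543000e-01, -1.92072699e-02,
       -7.01358047e+01, -1.65080813e+01]), 'qd': array([ 0.00190978,  0.05719141, -0.0102884 ,  0.01122256, -0.01300433,
        0.02899156]), 'joint_torque': array([ 2.67234309e-04, -5.82714307e+01,  2.93051237e+01,  6.99689224e+00,
        6.91245645e-03, -1.57537174e-04]), 'tcp_pos': array([0.24385898, 0.62892536, 0.23661755]), 'eef_rot': array([  95.59045636,   89.90467787, -105.60835366]), 'contact_force': array([ 0.27005185, -0.46276346, -0.33400732]), 'moment': array([ 0.00937361, -0.01766602, -0.02322266]), 'gripper_width': 0.08766212136483506}
{'vertical_fov': 53.36519449838353, 'cx': 252.35961743578838, 'cy': 185.5274500768485, 'R': array([[ 0.79597162, -0.60503958,  0.01887558],
       [-0.44488083, -0.60584834, -0.65956717],
       [ 0.41049999,  0.51659936, -0.75140859]]), 't': array([-0.48764036,  0.31791724,  1.36502645])}
side digester [([237.2, 195.4], 0.56)]
side cover_grip [([258.5, 182.7], 0.91)]
side cover_plate [([254.8, 184.8], 0.97)]
side left_opening [([2
[... 219 characters left out ...]
 286.9], 0.72)]
{'vertical_fov': 47.94191676856908, 'cx': 258.3086748911597, 'cy': 187.80997925867285, 'R': array([[-0.00977933, -0.99994308,  0.0042652 ],
       [-0.99783076,  0.0094808 , -0.06514514],
       [ 0.06510099, -0.00489303, -0.99786668]]), 't': array([-0.02440498,  0.59779245,  1.34214916])}
top digester [([233.1, 197.6], 0.9)]
top cover_grip [([255.5, 184.3], 0.58)]
top cover_plate [([255.3, 180.4], 0.71)]
top left_opening [([253.0, 177.6], 0.88)]
top right_opening [([277.8, 180.6], 0.95), ([116.3, 248.4], 0.27)]
top tube_rack [([197.1, 130.7], 0.95), ([391.8, 201.5], 0.19)]
top block_cap [([269.9, 133.0], 0.66)]
top stop_button [([289.0, 154.7], 0.92), ([255.5, 179.6], 0.45)]
```

```bash
python3 - <<'E'
import cv2
a=cv2.imread("pics/side0.png");b=cv2.imread("pics/top0.png")
cv2.imwrite("pics/b.png",b);
cv2.imwrite("pics/bz.png",cv2.resize(b[80:230,150:350],None,fx=4,fy=4,interpolation=cv2.INTER_CUBIC))
cv2.imwrite("pics/az.png",cv2.resize(a[60:260,150:410],None,fx=3,fy=3,interpolation=cv2.INTER_CUBIC))
E
```

```text
(no output)
```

View pics/bz.png

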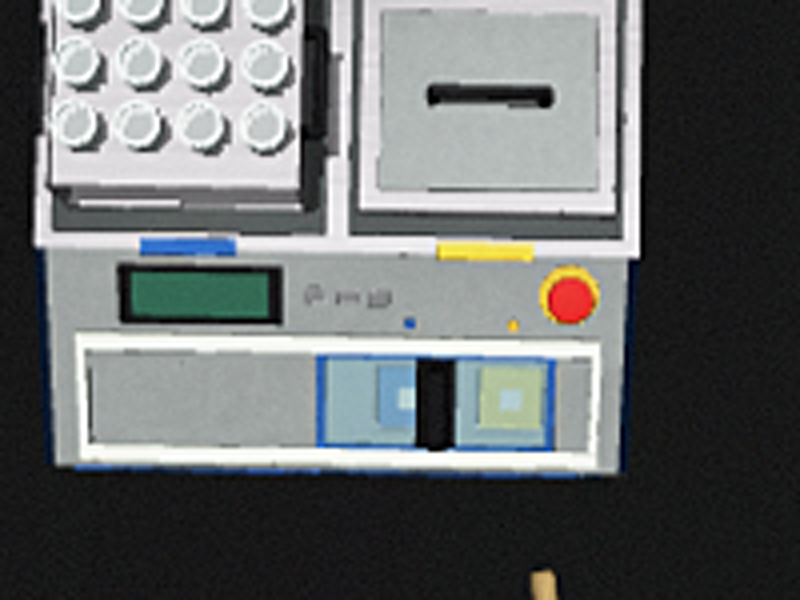

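View pics/az.png

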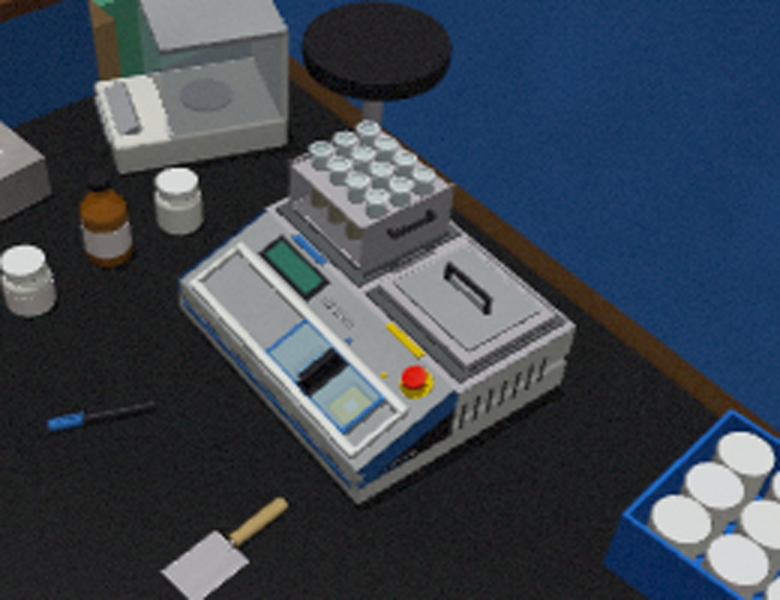

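View pics/top0.png

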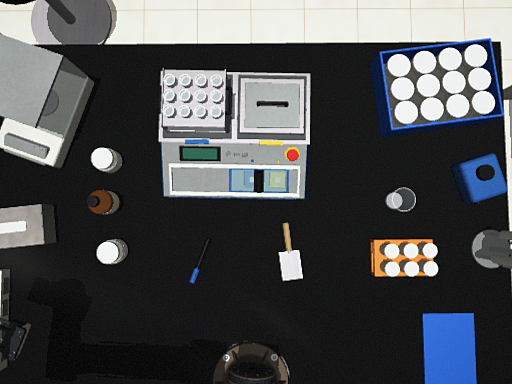

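View pics/side0.png

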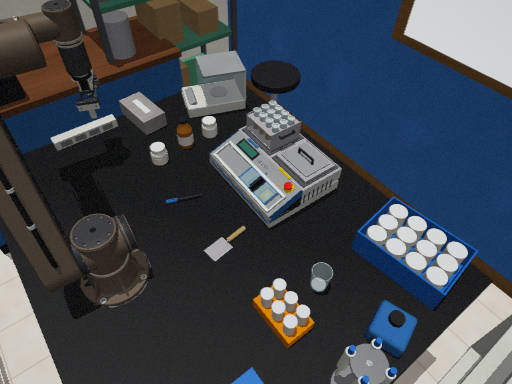

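```bash
cat > h.py <<'E'
import numpy as np,cv2
from plant import r
def cam(n):
    m=r.camera_model(n); f=192/np.tan(np.radians(m['vertical_fov']/2)); return m,f
def pts(n,d):
    m,f=cam(n); v,u=np.mgrid[:384,:512]
    c=np.stack([(u-m['cx'])/f*d,(v-m['cy'])/f*d,d],-1)
    return (c-m['t'])@m['R']
def proj(n,X):
    m,f=cam(n); c=np.asarray(X)@m['R'].T+m['t']; return np.stack([c[...,0]/c[...,2]*f+m['cx'],c[...,1]/c[...,2]*f+m['cy']],-1)
def ray(n,uv,z):
    m,f=cam(n); d=m['R'].T@np.array([(uv[0]-m['cx'])/f,(uv[1]-m['cy'])/f,1]); o=-m['R'].T@m['t']; return o+d*(z-o[2])/d[2]
E
python3 - <<'E'
from h import *
for n in("top","side"):
    d=np.load(f"pics/{n}0.npy");P=pts(n,d);im=cv2.imread(f"pics/{n}0.png")
    # panel plane: gray pixels with roi
    if n=="top": roi=np.zeros((384,512),bool); roi[146:162,165:300]=1
    else:
        continue
    m=roi&(d>0)
    X=P[m]; A=np.c_[X[:,0],X[:,1],np.ones(len(X))]
    w=np.ones(len(X),bool)
    for _ in range(8):
        c=np.linalg.lstsq(A[w],X[w,2],rcond=None)[0]; e=X[:,2]-A@c; w=abs(e)<0.004
    print(n,c,w.mean(),e[w].std(),"slope",np.degrees(np.arctan(np.hypot(c[0],c[1]))),"yaw",np.degrees(np.arctan2(c[1],c[0])))
    # deck, front edges: profile along columns
    for u in (170,200,220,290):
        print(u,[(v,*np.round(P[v,u],3)) for v in range(136,204,6)])
    hsv=cv2.cvtColor(im,cv2.COLOR_BGR2HSV)
    b=(hsv[...,2]<60); roi=np.zeros_like(b); roi[168:195,250:268]=1; b&=roi
    v,u=np.nonzero(b); print("rib px",u.min(),u.max(),v.min(),v.max(),u.mean(),v.mean(),len(u)); 
    for z in (0,): print(np.median(P[b],0),np.percentile(P[b],[5,95],axis=0))
E
```

```text
top [ 0.36474421 -0.00444603 -0.13006688] 0.8039944263817929 0.001996822168177873 slope 20.040518662980613 yaw -0.6983688314926788
170 [(136, np.float64(0.744), np.float64(0.226), np.float64(0.133)), (142, np.float64(0.726), np.float64(0.226), np.float64(0.134)), (148, np.float64(0.709), np.float64(0.226), np.float64(0.13)), (154, np.float64(0.693), np.float64(0.228), np.float64(0.122)), (160, np.float64(0.675), np.float64(0.228), np.float64(0.119)), (166, np.float64(0.658), np.float64(0.229), np.float64(0.116)), (172, np.float64(0.641), np.float64(0.231), np.float64(0.105)), (178, np.float64(0.623), np.float64(0.231), np.float64(0.105)), (184, np.float64(0.606), np.float64(0.233), np.float64(0.096)), (190, np.float64(0.589), np.float64(0.233), np.float64(0.095)), (196, np.float64(0.573), np.float64(0.243), np.float64(0.045)), (202, np.float64(0.556), np.float64(0.252), np.float64(-0.002))]
200 [(136, np.float64(0.743), np.float64(0.138), np.float64(0.135)), (142, np.float64(0.725), np.float64(0.139), np.float64(0.134)), (148, np.float64(0.708), np.float64(0.139), np.float64(0.131)),
[... 1610 characters left out ...]
 (160, np.float64(0.672), np.float64(-0.124), np.float64(0.117)), (166, np.float64(0.655), np.float64(-0.124), np.float64(0.115)), (172, np.float64(0.638), np.float64(-0.124), np.float64(0.1)), (178, np.float64(0.621), np.float64(-0.124), np.float64(0.098)), (184, np.float64(0.603), np.float64(-0.125), np.float64(0.093)), (190, np.float64(0.586), np.float64(-0.125), np.float64(0.084)), (196, np.float64(0.568), np.float64(-0.124), np.float64(0.087)), (202, np.float64(0.552), np.float64(-0.131), np.float64(0.003))]
rib px 254 263 170 192 258.31162790697675 180.48372093023255 215
[ 0.61266308 -0.02908641  0.1163655 ] [[ 0.5831536  -0.04379889  0.09734528]
 [ 0.64097327 -0.01721153  0.13973618]]
```

```bash
python3 - <<'E'
from h import *
im=cv2.imread("pics/top0.png").astype(float); g=im.mean(2)
def sub(prof):  # subpixel max |grad|
    d=np.gradient(prof); i=np.argmax(abs(d)); i=min(max(i,1),len(d)-2)
    a=abs(d[i-1:i+2]); return i+(a[0]-a[2])/(2*(a[0]-2*a[1]+a[2]))
# panel front edge / rails : print profile
for u in(200,230,270): print(u,np.round(g[136:204,u]).astype(int).tolist())
for v in(155,180): print(v,np.round(g[v,156:176]).astype(int).tolist(),np.round(g[v,294:314]).astype(int).tolist())
row=np.round(im[178,224:300]).astype(int); print([tuple(x) for x in row])
E
```

```text
200 [92, 63, 225, 173, 114, 123, 122, 139, 164, 186, 90, 4, 71, 85, 81, 82, 79, 80, 79, 82, 79, 83, 77, 34, 10, 150, 165, 157, 240, 248, 249, 236, 172, 156, 159, 161, 161, 160, 159, 159, 162, 160, 160, 161, 158, 157, 161, 162, 160, 164, 163, 162, 164, 162, 162, 172, 240, 248, 254, 210, 106, 78, 41, 15, 23, 25, 20, 24]
230 [85, 76, 93, 213, 238, 233, 230, 181, 159, 165, 165, 162, 164, 163, 167, 164, 150, 140, 135, 164, 167, 161, 158, 161, 161, 164, 161, 140, 216, 247, 246, 253, 186, 100, 105, 103, 105, 107, 102, 103, 103, 103, 101, 101, 104, 106, 106, 108, 110, 106, 105, 103, 103, 104, 114, 119, 249, 250, 251, 219, 148, 87, 29, 19, 19, 20, 22, 22]
270 [97, 95, 86, 164, 208, 190, 179, 182, 169, 165, 158, 162, 161, 163, 161, 162, 162, 161, 161, 164, 162, 161, 163, 161, 169, 164, 169, 166, 131, 237, 248, 249, 225, 124, 152, 165, 160, 160, 164, 164, 163, 167, 176, 187, 179, 177, 179, 183, 180, 180, 185, 160, 161, 170, 173, 116, 114, 242, 248, 250, 229, 142, 86, 41, 20, 24, 22, 20]
155 [21, 25, 17, 28, 17, 67, 185, 166, 164, 161, 161, 159, 162, 162, 164, 164, 165, 168, 165, 163] [110, 113,
[... 3102 characters left out ...]
(np.int64(148), np.int64(155), np.int64(130)), (np.int64(154), np.int64(122), np.int64(90)), (np.int64(183), np.int64(91), np.int64(34)), (np.int64(178), np.int64(106), np.int64(70)), (np.int64(160), np.int64(173), np.int64(174)), (np.int64(156), np.int64(160), np.int64(154)), (np.int64(164), np.int64(164), np.int64(157)), (np.int64(163), np.int64(164), np.int64(158)), (np.int64(160), np.int64(163), np.int64(157)), (np.int64(163), np.int64(164), np.int64(159)), (np.int64(164), np.int64(164), np.int64(158)), (np.int64(149), np.int64(148), np.int64(143)), (np.int64(145), np.int64(153), np.int64(148)), (np.int64(255), np.int64(255), np.int64(255)), (np.int64(249), np.int64(254), np.int64(252))]
```

```bash
python3 - <<'E'
from h import *
from scipy.spatial.transform import Rotation as Ro
im=cv2.imread("pics/top0.png").astype(float); g=im.mean(2)
def edge(u,lo,hi,thr,rise):
    p=g[lo:hi,u]
    for i in range(len(p)-1):
        a,b=p[i],p[i+1]
        if (rise and a<thr<=b) or (not rise and a>=thr>b): return lo+i+(thr-a)/(b-a)
L={}
for nm,a in dict(lowin=(186,195,205,True),lowout=(192,199,190,False),upout=(160,167,200,True),upin=(165,171,205,False),).items():
    us=[u for u in range(175,298) if not 250<u<268]; vs=[edge(u,*a) for u in us]
    ok=[(u,v) for u,v in zip(us,vs) if v]; u,v=np.array(ok).T
    for _ in range(3):
        c=np.polyfit(u,v,1); e=abs(v-np.polyval(c,u)); k=e<0.6; u,v=u[k],v[k]
    L[nm]=c; 
    z=.105 if 'low' in nm else .125
    A,B=[ray("top",(q,np.polyval(c,q)),z) for q in(180,295)]
    print(nm,len(u),c,"yaw",np.degrees(np.arctan2(B[0]-A[0],-(B[1]-A[1]))),A,B)
# deck front edge
us=list(range(262,300)); 
for nm,pts_ in dict(deck=range(165,305)).items():
    vs=[edge(u,139,146,195,False) for u in pts_]; ok=[(u,v) for u,v in zip(pts_,vs) if v]; u,v=np.array(ok).T
    for _ in range(4):
        c=np.polyfit(u,v,1); e=abs(v-np.polyval(c,u)); k=e<0.7; u,v=u[k],v[k]
    A,B=[ray("top",(q,np.polyval(c,q)),.131) for q in(180,295)]
    print(nm,len(u),c,A,B)
# sides
for v,z in((150,.127),(155,.122),(180,.095),(188,.088)):
    p=g[v]; 
    ul=[u+(95-p[u])/(p[u+1]-p[u]) for u in range(158,170) if p[u]<95<=p[u+1]][0]
    ur=[u+(95-p[u])/(p[u+1]-p[u]) for u in range(300,312) if p[u]>=95>p[u+1]][0]
    A=ray("top",(ul,v),z);B=ray("top",(ur,v),z); print(v,A,B,(A+B)/2,A[1]-B[1])
s=r.get_state(); R=Ro.from_euler('xyz',s['eef_rot'],degrees=True); print(R.as_matrix().round(3))
E
```

```text
lowin 105 [1.71413906e-02 1.87877493e+02] yaw -1.5303773817088984 [0.58482535 0.20144865 0.105     ] [ 0.57575717 -0.1379741   0.105     ]
lowout 106 [1.63246583e-02 1.91952783e+02] yaw -1.485172494380308 [0.57321875 0.20142515 0.105     ] [ 0.56442366 -0.13780049  0.105     ]
upout 106 [1.63212903e-02 1.60176179e+02] yaw -1.4713939888849066 [0.66501355 0.19808012 0.125     ] [ 0.6563956  -0.13742745  0.125     ]
upin 106 [1.7513800e-02 1.6357264e+02] yaw -1.5416409806124232 [0.65442228 0.19805868 0.125     ] [ 0.64539781 -0.13725898  0.125     ]
deck 68 [1.73640403e-02 1.38580704e+02] [0.72699164 0.19714634 0.131     ] [ 0.71808833 -0.1378379   0.131     ]
150 [0.70376345 0.25259279 0.127     ] [ 0.69989791 -0.17106665  0.127     ] [0.70183068 0.04076307 0.127     ] 0.4236594394241624
155 [0.68978821 0.2535295  0.122     ] [ 0.68589191 -0.17116791  0.122     ] [0.68784006 0.0411808  0.122     ] 0.4246974073915096
180 [0.61863294 0.2554757  0.095     ] [ 0.61463539 -0.16872036  0.095     ] [0.61663416 0.04337767 0.095     ] 0.4241960537475877
188 [0.59520118 0.25512843 0.088     ] [ 0.59117952 -0.16805705  0.088     ] [0.59319035 0.04353569 0.088     ] 0.4231854803263285
[[ 0.    -0.361 -0.932]
 [ 0.    -0.932  0.361]
 [-1.    -0.     0.   ]]
```

```bash
cat >> h.py <<'E'
PSI=np.radians(-1.5); C20,S20=np.cos(np.radians(20)),np.sin(np.radians(20))
XD=np.array([np.cos(PSI),np.sin(PSI),0]);YD=np.array([-np.sin(PSI),np.cos(PSI),0]);ZD=np.array([0,0,1.])
UP=C20*XD+S20*ZD; NN=-S20*XD+C20*ZD
O=np.array([0.5683,0.0443,0.0])
SM=0.0555
def D(x,y,z): return O+x*XD+y*YD+z*ZD
def PA(s,y,h): return O+.075*ZD+s*UP+y*YD+h*NN
E
cat > ov.py <<'E'
from h import *
import sys
n,src,dst,q=sys.argv[1],sys.argv[2],sys.argv[3],float(sys.argv[4])
im=cv2.imread(src); x0,y0,w,hh=(150,80,200,150) if n=="top" else (200,120,150,110)
k=4 if n=="top" else 5
z=cv2.resize(im[y0:y0+hh,x0:x0+w],None,fx=k,fy=k,interpolation=cv2.INTER_CUBIC)
def poly(P,c):
    p=(proj(n,np.array(P))+.5-[x0,y0])*k-.5
    cv2.polylines(z,[np.round(p).astype(int)],True,c,1)
def rect(s,y,h,ds,dy,c): poly([PA(s+a*ds/2,y+b*dy/2,h) for a,b in((1,1),(1,-1),(-1,-1),(-1,1))],c)
rect(.0825,0,0,.165,.424,(0,255,0))
rect(SM,-.088+q,.009,.078,.176,(0,0,255))
rect(SM,-.088+q,.039,.06,.014,(0,165,255)); rect(SM,-.088+q,.009,.06,.014,(0,100,200))
for y in(-.05,-.126): rect(SM,y,0,.046,.046,(255,0,255))
cv2.imwrite(dst,z)
E
python3 ov.py top pics/top0.png pics/ot.png .023; python3 ov.py side pics/side0.png pics/os.png .023
```

```text
(no output)
```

View pics/ot.png

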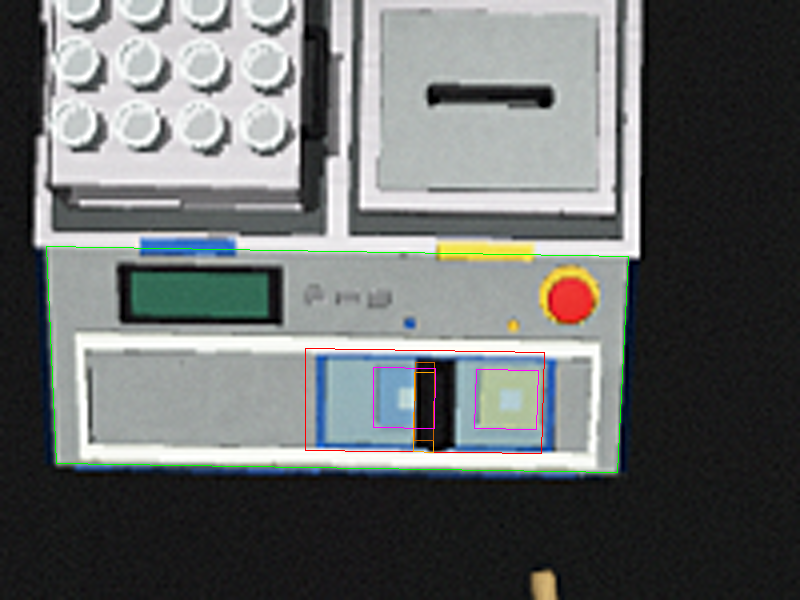

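View pics/os.png

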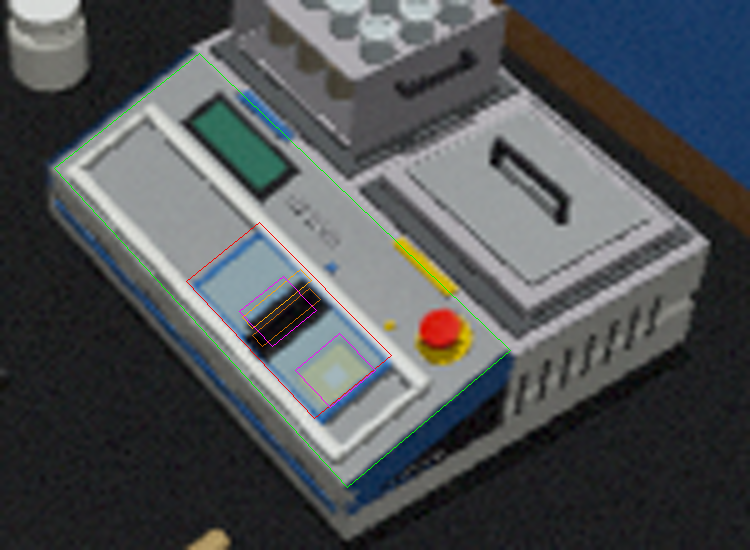

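```bash
sed -i 's/^ZZ.*//' h.py; python3 - <<'E'
from h import *
d=np.load("pics/top0.npy");P=pts("top",d)
B=np.stack([UP,YD,NN])
Q=(P-(O+.075*ZD))@B.T
print(np.round(Q[172:191,250:269,2].mean(0)*1e3,1)); print(np.round(Q[180,250:269,1]*1e3,1))
print(np.round(Q[166:196,256:262,2].mean(1)*1e3,1)); print(np.round(Q[166:196,258,0]*1e3,1))
print(np.round(Q[160:196,190:220,2].mean(1)*1e3,1))
d=np.load("pics/side0.npy");P=pts("side",d);Q=(P-(O+.075*ZD))@B.T
im=cv2.imread("pics/side0.png"); m=(im.max(2)<60); m[:174]=0;m[194:]=0;m[:,:248]=0;m[:,266:]=0
print(np.round(Q[m]*1e3)[::4].tolist())
from scipy.spatial.transform import Rotation as Ro
s=r.get_state(); R=Ro.from_euler('xyz',s['eef_rot'],degrees=True)
for sg in(1,-1):
    x=-NN;y=sg*YD;T=Ro.from_matrix(np.stack([x,y,np.cross(x,y)],1)); v=(R.inv()*T).as_rotvec(); print(sg,v/.08,np.degrees(np.linalg.norm(v)))
E
```

```text
[10.4 10.2 10.8 10.  13.2 13.6 13.1 39.3 40.3 39.6 38.6 25.9 12.2 13.1
  8.8  9.3 10.4  9.7 11. ]
[ -48.3  -51.4  -54.4  -57.3  -60.3  -63.3  -66.2  -69.2  -72.   -74.9
  -77.8  -80.8  -84.   -86.8  -90.   -92.8  -95.8  -98.8 -101.8]
[10.8 11.9 13.6 11.4 11.8 16.6 25.3 36.4 34.5 33.8 35.8 35.2 34.8 36.2
 34.  35.7 32.6 31.1 30.1 30.4 31.2 31.7 30.3 32.  32.  33.  29.9 12.
 10.3  9.2]
[97.9 95.8 92.2 89.2 86.3 85.  86.2 85.3 80.8 78.8 76.1 72.8 70.  66.5
 63.9 61.  58.6 55.2 51.8 48.4 46.  42.5 40.5 37.7 33.8 31.7 27.  16.2
 11.8  8.8]
[ 2.5  1.5  1.3 47.8 11.8 10.5 11.6  5.4  1.3  1.3  0.9 42.9 42.9  1.
  0.4 42.1  0.4  0.6  1.2  0.8  1.4  1.8  1.1 42.2 42.1  1.   1.2 84.
  1.3  1.   0.3  7.6 11.8 11.1 11.7  1.1]
[[77.0, -76.0, 51.0], [68.0, -72.0, 43.0], [80.0, -81.0, 39.0], [71.0, -79.0, 38.0], [53.0, -70.0, 43.0], [66.0, -78.0, 36.0], [80.0, -78.0, 18.0], [54.0, -76.0, 42.0], [68.0, -79.0, 27.0], [81.0, -84.0, 17.0], [51.0, -78.0, 38.0], [65.0, -83.0, 28.0], [78.0, -86.0, 14.0], [45.0, -81.0, 43.0], [60.0, -80.0, 23.0], [72.0, -88.0, 16.0], [37.0, -77.0, 40.0], [51.0, -81.0, 28.0], [64.0, -85.0, 14.0], [32.0, -76.0, 38.0], [45.0, -79.0, 24.0], [59.0, -84.0, 12.0], [36.0, -79.0, 27.0], [49.0, -87.0, 21.0], [24.0, -79.0, 35.0], [38.0, -78.0, 14.0], [21.0, -66.0, 14.0], [32.0, -83.0, 21.0], [22.0, -71.0, 11.0], [33.0, -82.0, 10.0], [21.0, -89.0, 19.0]]
1 [34.49323064 -1.05446457 -6.08210569] 160.61710588991454
-1 [-4.25070259  4.32015947 -0.74899308] 27.991597423615634
```

Emit:
arm_command(
  plan=[
    {"wx": -0.85, "wy": 0.864, "wz": -0.15},
    {"wx": -0.85, "wy": 0.864, "wz": -0.15},
    {"wx": -0.85, "wy": 0.864, "wz": -0.15},
    {"wx": -0.85, "wy": 0.864, "wz": -0.15},
    {"wx": -0.85, "wy": 0.864, "wz": -0.15},
    {},
  ],
  fingers=-1,
  force=25,
)

```text
schema error: expected keys dx, dy, dz, wx, wy, wz
```

```bash
cat >> h.py <<'E'
from scipy.spatial.transform import Rotation as Ro
_x=-NN;_y=-YD;RT=Ro.from_matrix(np.stack([_x,_y,np.cross(_x,_y)],1))
def where():
    s=r.get_state(); R=Ro.from_euler('xyz',s['eef_rot'],degrees=True); p=s['tcp_pos']
    q=np.stack([UP,YD,NN])@(p-(O+.075*ZD))
    f=np.stack([UP,YD,NN])@s['contact_force']
    print("t",round(s['time_s'],2),"tcp s,y,h mm",(q*1e3).round(1),"tip h",round(q[2]*1e3-11,1),"F s,y,n",f.round(1),"w",round(s['gripper_width']*1e3,1),"roterr",((R.inv()*RT).as_rotvec()/.08).round(3))
    return p,R
def go(s,y,h):
    p,R=where(); d=R.inv().apply(PA(s,y,h)-p)/.02; print("units",d.round(2),"rows",np.abs(d).max().round(2))
E
python3 - <<'E'
from h import *
go(.0555,-.075,.13); go(.0555,-.075,.032)
E
```

```text
t 0.9 tcp s,y,h mm [-263.5  576.4  268.9] tip h 257.9 F s,y,n [0.9 0.6 0.2] w 87.6 roterr [-4.251  4.32  -0.749]
units [  1.07  24.82 -27.32] rows 27.32
t 0.9 tcp s,y,h mm [-263.5  576.4  268.9] tip h 257.9 F s,y,n [0.9 0.6 0.2] w 87.6 roterr [-4.251  4.32  -0.749]
units [  5.68  24.25 -28.9 ] rows 28.9
```

Emit:
arm_command(
  plan=[
    {"dx": 0, "dy": 0, "dz": 0, "wx": -0.85, "wy": 0.864, "wz": -0.15},
    {"dx": 0, "dy": 0, "dz": 0, "wx": -0.85, "wy": 0.864, "wz": -0.15},
    {"dx": 0, "dy": 0, "dz": 0, "wx": -0.85, "wy": 0.864, "wz": -0.15},
    {"dx": 0, "dy": 0, "dz": 0, "wx": -0.85, "wy": 0.864, "wz": -0.15},
    {"dx": 0, "dy": 0, "dz": 0, "wx": -0.85, "wy": 0.864, "wz": -0.15},
    {"dx": 0, "dy": 0, "dz": 0, "wx": 0, "wy": 0, "wz": 0},
  ],
  fingers=-1,
  force=25,
)

```text
time_s: 1.4
tcp_pos: [0.2458, 0.6311, 0.239]
eef_rot: [-179.9, 69.1, -0.6]
contact_force: [0.3, -0.7, -1.2]
gripper_width: 0.0876
```

```bash
python3 - <<'E'
from h import *
go(.0555,-.075,.13)
E
```

```text
t 1.4 tcp s,y,h mm [-261.3  578.1  269.6] tip h 258.6 F s,y,n [-0.1 -0.6 -1.3] w 87.6 roterr [ 0.167 -0.197  0.068]
units [  7.05  32.9  -15.29] rows 32.9
```

Emit:
arm_command(
  plan=[
    {"dx": 0, "dy": 0.94, "dz": -0.44, "wx": 0.167, "wy": -0.197, "wz": 0.068},
    {"dx": 0, "dy": 0.94, "dz": -0.44, "wx": 0, "wy": 0, "wz": 0},
    {"dx": 0, "dy": 0.94, "dz": -0.44, "wx": 0, "wy": 0, "wz": 0},
    {"dx": 0, "dy": 0.94, "dz": -0.44, "wx": 0, "wy": 0, "wz": 0},
    {"dx": 0, "dy": 0.94, "dz": -0.44, "wx": 0, "wy": 0, "wz": 0},
    {"dx": 0, "dy": 0.94, "dz": -0.44, "wx": 0, "wy": 0, "wz": 0},
    {"dx": 0, "dy": 0.94, "dz": -0.44, "wx": 0, "wy": 0, "wz": 0},
    {"dx": 0, "dy": 0.94, "dz": -0.44, "wx": 0, "wy": 0, "wz": 0},
    {"dx": 0, "dy": 0.94, "dz": -0.44, "wx": 0, "wy": 0, "wz": 0},
    {"dx": 0, "dy": 0.94, "dz": -0.44, "wx": 0, "wy": 0, "wz": 0},
    {"dx": 0, "dy": 0.94, "dz": -0.44, "wx": 0, "wy": 0, "wz": 0},
    {"dx": 0, "dy": 0.94, "dz": -0.44, "wx": 0, "wy": 0, "wz": 0},
    {"dx": 0, "dy": 0.94, "dz": -0.44, "wx": 0, "wy": 0, "wz": 0},
    {"dx": 0, "dy": 0.94, "dz": -0.44, "wx": 0, "wy": 0, "wz": 0},
    {"dx": 0, "dy": 0.94, "dz": -0.44, "wx": 0, "wy": 0, "wz": 0},
    {"dx": 0, "dy": 0.94, "dz": -0.44, "wx": 0, "wy": 0, "wz": 0},
    {"dx": 0, "dy": 0.94, "dz": -0.44, "wx": 0, "wy": 0, "wz": 0},
    {"dx": 0, "dy": 0.94, "dz": -0.44, "wx": 0, "wy": 0, "wz": 0},
  ],
)

```text
time_s: 2.9
tcp_pos: [0.3868, 0.2752, 0.2958]
eef_rot: [-177.5, 71.0, -0.1]
contact_force: [-0.2, 0.1, 0.3]
gripper_width: 0.0873
```

```bash
python3 - <<'E'
from h import *
go(.0555,-.075,.13)
E
```

```text
t 2.9 tcp s,y,h mm [-100.6  226.   271.6] tip h 260.6 F s,y,n [-0.1  0.1  0.3] w 87.3 roterr [-0.27   0.229  0.095]
units [ 6.82 14.93 -8.26] rows 14.93
```

Emit:
arm_command(
  plan=[
    {"dx": 0.4, "dy": 0.94, "dz": -0.52, "wx": -0.27, "wy": 0.23, "wz": 0.09},
    {"dx": 0.4, "dy": 0.94, "dz": -0.52, "wx": 0, "wy": 0, "wz": 0},
    {"dx": 0.43, "dy": 0.94, "dz": -0.52, "wx": 0, "wy": 0, "wz": 0},
    {"dx": 0.43, "dy": 0.94, "dz": -0.52, "wx": 0, "wy": 0, "wz": 0},
    {"dx": 0.43, "dy": 0.94, "dz": -0.52, "wx": 0, "wy": 0, "wz": 0},
    {"dx": 0.43, "dy": 0.94, "dz": -0.52, "wx": 0, "wy": 0, "wz": 0},
    {"dx": 0.43, "dy": 0.94, "dz": -0.52, "wx": 0, "wy": 0, "wz": 0},
    {"dx": 0.43, "dy": 0.94, "dz": -0.52, "wx": 0, "wy": 0, "wz": 0},
    {"dx": 0.43, "dy": 0.94, "dz": -0.52, "wx": 0, "wy": 0, "wz": 0},
    {"dx": 0.43, "dy": 0.94, "dz": -0.52, "wx": 0, "wy": 0, "wz": 0},
    {"dx": 0.43, "dy": 0.94, "dz": -0.52, "wx": 0, "wy": 0, "wz": 0},
    {"dx": 0.43, "dy": 0.94, "dz": -0.52, "wx": 0, "wy": 0, "wz": 0},
    {"dx": 0.43, "dy": 0.94, "dz": -0.52, "wx": 0, "wy": 0, "wz": 0},
    {"dx": 0.43, "dy": 0.94, "dz": -0.52, "wx": 0, "wy": 0, "wz": 0},
    {"dx": 0.43, "dy": 0.94, "dz": -0.52, "wx": 0, "wy": 0, "wz": 0},
    {"dx": 0, "dy": 0, "dz": 0, "wx": 0, "wy": 0, "wz": 0},
  ],
)

```text
time_s: 4.23
tcp_pos: [0.5773, -0.0307, 0.2332]
eef_rot: [-174.5, 69.5, 2.4]
contact_force: [0.2, 0.5, 0.1]
gripper_width: 0.0876
```

```bash
python3 - <<'E'
from h import *
go(.0555,-.075,.08)
E
```

```text
t 4.23 tcp s,y,h mm [ 64.4 -74.7 144.9] tip h 133.9 F s,y,n [0.2 0.5 0. ] w 87.6 roterr [-0.409 -0.102  0.298]
units [3.24 0.11 0.47] rows 3.24
```

Emit:
arm_command(
  plan=[
    {"dx": 0.5, "dy": 0, "dz": 0.12, "wx": -0.2, "wy": -0.05, "wz": 0.15},
    {"dx": 0.8, "dy": 0, "dz": 0.12, "wx": -0.2, "wy": -0.05, "wz": 0.15},
    {"dx": 0.8, "dy": 0, "dz": 0.12, "wx": 0, "wy": 0, "wz": 0},
    {"dx": 0.8, "dy": 0, "dz": 0.1, "wx": 0, "wy": 0, "wz": 0},
    {"dx": 0.3, "dy": 0, "dz": 0, "wx": 0, "wy": 0, "wz": 0},
    {"dx": 0, "dy": 0, "dz": 0, "wx": 0, "wy": 0, "wz": 0},
  ],
)

```text
time_s: 4.73
tcp_pos: [0.5922, -0.0302, 0.1682]
eef_rot: [-179.9, 69.9, -1.6]
contact_force: [0.2, -0.5, -0.2]
gripper_width: 0.0874
```

```bash
python3 - <<'E'
from h import *
go(.0555,-.075,.03)
p,d=r.capture("side"); cv2.imwrite("pics/side1.png",p[:,:,::-1]); cv2.imwrite("pics/s1z.png",cv2.resize(p[80:240,170:370,::-1],None,fx=4,fy=4))
E
```

```text
t 4.73 tcp s,y,h mm [ 56.1 -73.9  78.7] tip h 67.7 F s,y,n [ 0.1 -0.5 -0.3] w 87.4 roterr [-0.054 -0.031 -0.009]
units [2.44 0.05 0.04] rows 2.44
```

View pics/s1z.png

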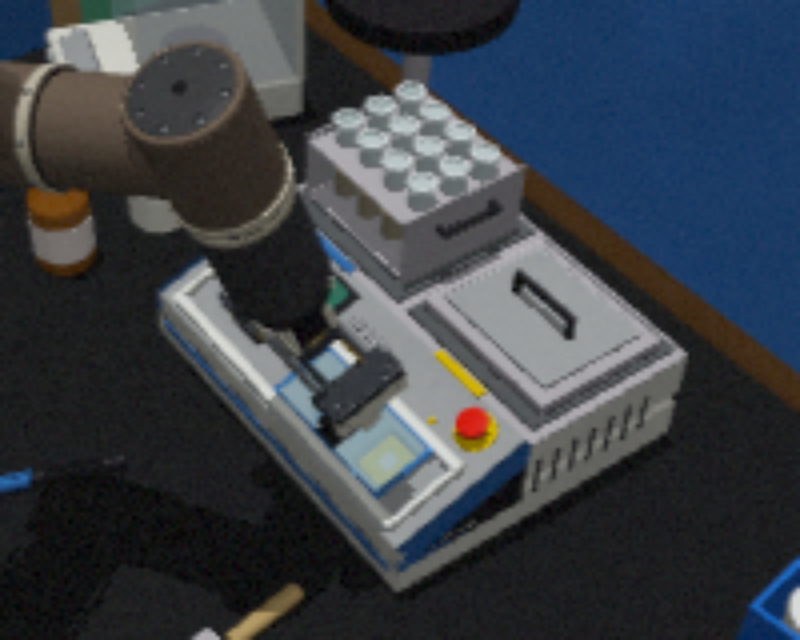

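The gripper hovers over the rib (about 360,400 in the crop), fingers on either side along the slide. I'll go down and close.

Emit:
arm_command(
  plan=[
    {"dx": 0.6, "dy": 0.03, "dz": 0.04, "wx": 0, "wy": 0, "wz": 0},
    {"dx": 0.7, "dy": 0.0, "dz": 0, "wx": 0, "wy": 0, "wz": 0},
    {"dx": 0.6, "dy": 0, "dz": 0, "wx": 0, "wy": 0, "wz": 0},
    {"dx": 0.5, "dy": 0, "dz": 0, "wx": 0, "wy": 0, "wz": 0},
    {"dx": 0, "dy": 0, "dz": 0, "wx": 0, "wy": 0, "wz": 0},
    {"dx": 0, "dy": 0, "dz": 0, "wx": 0, "wy": 0, "wz": 0},
  ],
)

```text
time_s: 5.28
tcp_pos: [0.6112, -0.028, 0.1289]
eef_rot: [-179.5, 69.3, -1.1]
contact_force: [0.4, 0.8, 0.5]
gripper_width: 0.0875
```

Emit:
arm_command(
  plan=[
    {"dx": 0, "dy": 0, "dz": 0, "wx": 0, "wy": 0, "wz": 0},
    {"dx": 0, "dy": 0, "dz": 0, "wx": 0, "wy": 0, "wz": 0},
    {"dx": 0, "dy": 0, "dz": 0, "wx": 0, "wy": 0, "wz": 0},
    {"dx": 0, "dy": 0, "dz": 0, "wx": 0, "wy": 0, "wz": 0},
    {"dx": 0, "dy": 0, "dz": 0, "wx": 0, "wy": 0, "wz": 0},
    {"dx": 0, "dy": 0, "dz": 0, "wx": 0, "wy": 0, "wz": 0},
    {"dx": 0, "dy": 0, "dz": 0, "wx": 0, "wy": 0, "wz": 0},
    {"dx": 0, "dy": 0, "dz": 0, "wx": 0, "wy": 0, "wz": 0},
    {"dx": 0, "dy": 0, "dz": 0, "wx": 0, "wy": 0, "wz": 0},
    {"dx": 0, "dy": 0, "dz": 0, "wx": 0, "wy": 0, "wz": 0},
  ],
  fingers=1,
  force=20,
)

```text
time_s: 6.12
tcp_pos: [0.6125, -0.0269, 0.1344]
eef_rot: [-179.2, 68.9, -0.7]
contact_force: [0.1, 0.1, 0.2]
gripper_width: 0.0264
```

```bash
python3 - <<'E'
from h import *
go(.0555,.084,.03)
E
```

```text
t 6.12 tcp s,y,h mm [ 63.6 -70.   40.1] tip h 29.1 F s,y,n [0.1 0.1 0.1] w 26.4 roterr [-0.02  -0.233  0.06 ]
units [ 0.53 -7.7   0.43] rows 7.7
```

Emit:
arm_command(
  plan=[
    {"dx": 0.27, "dy": 0.0, "dz": 0.22, "wx": 0, "wy": -0.12, "wz": 0.03},
    {"dx": 0.26, "dy": 0.0, "dz": 0.21, "wx": 0, "wy": -0.12, "wz": 0.03},
    {"dx": 0, "dy": 0, "dz": 0, "wx": 0, "wy": 0, "wz": 0},
    {"dx": 0, "dy": 0, "dz": 0, "wx": 0, "wy": 0, "wz": 0},
  ],
)

```text
time_s: 6.45
tcp_pos: [0.609, -0.0268, 0.1221]
eef_rot: [-180.0, 70.0, -1.6]
contact_force: [-5.5, 0.4, 10.3]
gripper_width: 0.0136
```

```bash
python3 - <<'E'
from h import *
go(.0555,.084,.03)
E
```

```text
t 6.45 tcp s,y,h mm [ 56.1 -70.   29.7] tip h 18.7 F s,y,n [-1.6  0.3 11.5] w 13.6 roterr [-0.016 -0.005 -0.005]
units [-0.02 -7.7   0.04] rows 7.7
```

Emit:
arm_command(
  plan=[
    {"dx": -0.05, "dy": -0.2, "dz": 0, "wx": 0, "wy": 0, "wz": 0},
    {"dx": -0.02, "dy": -0.5, "dz": 0, "wx": 0, "wy": 0, "wz": 0},
    {"dx": 0, "dy": -0.5, "dz": 0, "wx": 0, "wy": 0, "wz": 0},
    {"dx": 0, "dy": -0.5, "dz": 0, "wx": 0, "wy": 0, "wz": 0},
    {"dx": 0, "dy": -0.5, "dz": 0, "wx": 0, "wy": 0, "wz": 0},
    {"dx": 0, "dy": -0.5, "dz": 0, "wx": 0, "wy": 0, "wz": 0},
  ],
)

```text
time_s: 6.95
tcp_pos: [0.6103, 0.0261, 0.1221]
eef_rot: [179.5, 70.1, -2.3]
contact_force: [-1.4, -4.0, 6.2]
gripper_width: 0.0139
```

```bash
python3 - <<'E'
from h import *
go(.0555,.084,.03)
E
```

```text
t 6.95 tcp s,y,h mm [ 56.  -17.1  29.7] tip h 18.7 F s,y,n [ 0.9 -4.1  6.3] w 13.9 roterr [-0.052  0.029 -0.059]
units [-0.04 -5.05  0.05] rows 5.05
```

Sliding well: 4 N along the slide.

Emit:
arm_command(
  plan=[
    {"dx": -0.02, "dy": -0.5, "dz": 0, "wx": 0, "wy": 0, "wz": 0},
    {"dx": 0, "dy": -0.5, "dz": 0, "wx": 0, "wy": 0, "wz": 0},
    {"dx": 0, "dy": -0.5, "dz": 0, "wx": 0, "wy": 0, "wz": 0},
    {"dx": 0, "dy": -0.5, "dz": 0, "wx": 0, "wy": 0, "wz": 0},
    {"dx": 0, "dy": -0.5, "dz": 0, "wx": 0, "wy": 0, "wz": 0},
    {"dx": 0, "dy": -0.5, "dz": 0, "wx": 0, "wy": 0, "wz": 0},
    {"dx": 0, "dy": -0.5, "dz": 0, "wx": 0, "wy": 0, "wz": 0},
  ],
)

```text
time_s: 7.53
tcp_pos: [0.6121, 0.0969, 0.1221]
eef_rot: [178.7, 70.2, -3.2]
contact_force: [-1.5, -4.4, 7.3]
gripper_width: 0.0138
```

```bash
python3 - <<'E'
from h import *
go(.0555,.084,.03)
E
```

```text
t 7.53 tcp s,y,h mm [56.  53.7 29.7] tip h 18.7 F s,y,n [ 1.2 -4.4  7.3] w 13.8 roterr [-0.065  0.051 -0.127]
units [-0.03 -1.51  0.03] rows 1.51
```

Emit:
arm_command(
  plan=[
    {"dx": -0.02, "dy": -0.4, "dz": 0, "wx": -0.06, "wy": 0.05, "wz": -0.1},
    {"dx": 0, "dy": -0.4, "dz": 0, "wx": 0, "wy": 0, "wz": 0},
    {"dx": 0, "dy": -0.35, "dz": 0, "wx": 0, "wy": 0, "wz": 0},
    {"dx": 0, "dy": -0.3, "dz": 0, "wx": 0, "wy": 0, "wz": 0},
    {"dx": 0, "dy": -0.3, "dz": 0, "wx": 0, "wy": 0, "wz": 0},
    {"dx": 0, "dy": -0.3, "dz": 0, "wx": 0, "wy": 0, "wz": 0},
  ],
)

```text
time_s: 8.03
tcp_pos: [0.612, 0.1279, 0.1217]
eef_rot: [176.5, 70.4, -5.7]
contact_force: [24.9, -38.6, 4.2]
gripper_width: 0.0141
```

```bash
python3 - <<'E'
from h import *
go(.0555,.084,.03)
E
```

```text
t 8.03 tcp s,y,h mm [55.  84.7 29.7] tip h 18.7 F s,y,n [ 25.8 -38.   -4.9] w 14.1 roterr [-0.097  0.095 -0.311]
units [-0.01  0.04 -0.03] rows 0.04
```

Emit:
arm_command(
  plan=[
    {"dx": 0, "dy": 0.04, "dz": 0, "wx": 0, "wy": 0, "wz": 0},
    {"dx": 0, "dy": 0, "dz": 0, "wx": 0, "wy": 0, "wz": 0},
  ],
  fingers=-0.3,
)

```text
time_s: 8.2
tcp_pos: [0.6124, 0.1246, 0.1212]
eef_rot: [175.9, 70.5, -6.5]
contact_force: [0.3, 0.9, -0.3]
gripper_width: 0.0228
```

Emit:
arm_command(
  plan=[
    {"dx": 0, "dy": 0, "dz": 0, "wx": 0, "wy": 0, "wz": 0},
    {"dx": 0, "dy": 0, "dz": 0, "wx": 0, "wy": 0, "wz": 0},
    {"dx": -0.5, "dy": 0, "dz": 0, "wx": -0.05, "wy": 0.05, "wz": -0.15},
    {"dx": -0.7, "dy": 0, "dz": 0, "wx": -0.05, "wy": 0.05, "wz": -0.15},
    {"dx": -0.7, "dy": 0, "dz": 0, "wx": 0, "wy": 0, "wz": 0},
    {"dx": -0.6, "dy": 0, "dz": 0, "wx": 0, "wy": 0, "wz": 0},
  ],
)

```text
time_s: 8.7
tcp_pos: [0.592, 0.1267, 0.1626]
eef_rot: [178.9, 70.6, -2.6]
contact_force: [0.3, -0.0, -0.1]
gripper_width: 0.0559
```

```bash
python3 - <<'E'
from h import *
go(.0555,-.0533,.07)
p,d=r.capture("side"); cv2.imwrite("pics/side2.png",p[:,:,::-1]); 
p,d=r.capture("top"); cv2.imwrite("pics/top2.png",p[:,:,::-1]);
E
python3 ov.py side pics/side2.png pics/os2.png .176;python3 ov.py top pics/top2.png pics/ot2.png .176
```

```text
t 8.7 tcp s,y,h mm [50.2 83.  75. ] tip h 64.0 F s,y,n [ 0.3  0.  -0.2] w 55.9 roterr [ 0.015  0.131 -0.081]
units [ 0.29  6.82 -0.26] rows 6.82
```

View pics/os2.png

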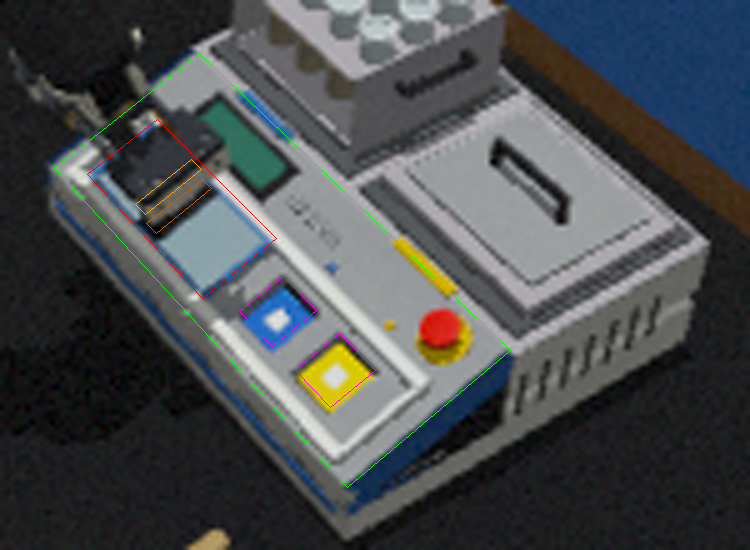

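View pics/ot2.png

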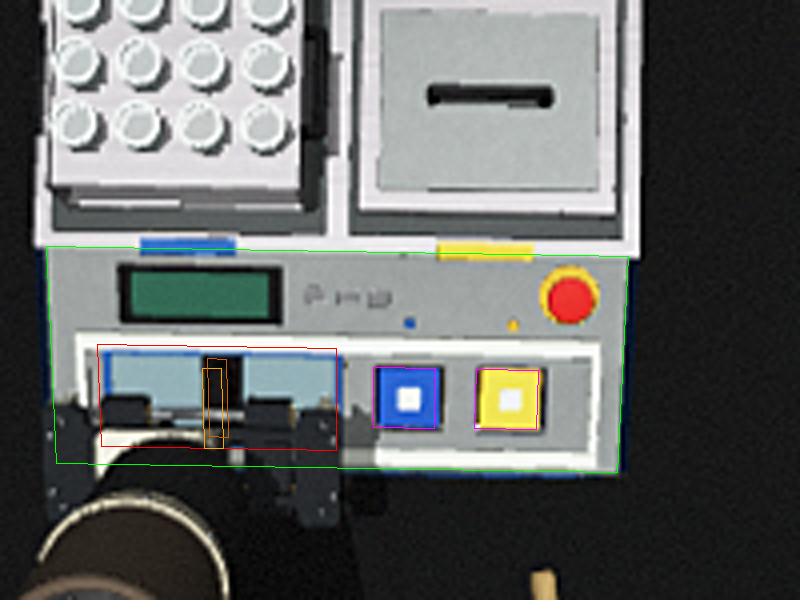

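Emit:
arm_command(
  plan=[
    {"dx": -0.1, "dy": 0.85, "dz": -0.04, "wx": 0, "wy": 0.13, "wz": -0.08},
    {"dx": 0, "dy": 0.85, "dz": -0.04, "wx": 0, "wy": 0, "wz": 0},
    {"dx": 0, "dy": 0.85, "dz": -0.04, "wx": 0, "wy": 0, "wz": 0},
    {"dx": 0, "dy": 0.85, "dz": -0.04, "wx": 0, "wy": 0, "wz": 0},
    {"dx": 0, "dy": 0.85, "dz": -0.04, "wx": 0, "wy": 0, "wz": 0},
    {"dx": 0, "dy": 0.85, "dz": -0.04, "wx": 0, "wy": 0, "wz": 0},
    {"dx": 0, "dy": 0.85, "dz": -0.04, "wx": 0, "wy": 0, "wz": 0},
    {"dx": 0, "dy": 0.85, "dz": -0.04, "wx": 0, "wy": 0, "wz": 0},
    {"dx": 0, "dy": 0, "dz": 0, "wx": 0, "wy": 0, "wz": 0},
    {"dx": 0, "dy": 0, "dz": 0, "wx": 0, "wy": 0, "wz": 0},
  ],
  fingers=1,
)

```text
time_s: 9.63
tcp_pos: [0.5942, -0.0097, 0.16]
eef_rot: [-179.8, 70.1, -0.7]
contact_force: [-0.3, 0.3, -0.1]
gripper_width: 0.0013
```

```bash
python3 - <<'E'
from h import *
go(.0555,-.0527,.06)
E
```

```text
t 9.63 tcp s,y,h mm [ 54.7 -53.3  70.6] tip h 59.6 F s,y,n [-0.3  0.3  0. ] w 1.3 roterr [0.113 0.017 0.058]
units [ 0.53 -0.02 -0.04] rows 0.53
```

Emit:
arm_command(
  plan=[
    {"dx": 0.5, "dy": -0.02, "dz": -0.04, "wx": 0.11, "wy": 0.02, "wz": 0.06},
    {"dx": 0.6, "dy": 0, "dz": 0, "wx": 0, "wy": 0, "wz": 0},
    {"dx": 0.6, "dy": 0, "dz": 0, "wx": 0, "wy": 0, "wz": 0},
    {"dx": 0.5, "dy": 0, "dz": 0, "wx": 0, "wy": 0, "wz": 0},
    {"dx": 0.3, "dy": 0, "dz": 0, "wx": 0, "wy": 0, "wz": 0},
    {"dx": 0, "dy": 0, "dz": 0, "wx": 0, "wy": 0, "wz": 0},
  ],
)

```text
time_s: 10.13
tcp_pos: [0.613, -0.0055, 0.109]
eef_rot: [-179.9, 70.0, -1.2]
contact_force: [-0.3, 0.4, -0.5]
gripper_width: 0.0007
```

```bash
python3 - <<'E'
from h import *
go(.0555,-.0527,.016)
p,d=r.capture("side"); cv2.imwrite("pics/side3.png",p[:,:,::-1]); 
E
python3 ov.py side pics/side3.png pics/os3.png .172
```

```text
t 10.13 tcp s,y,h mm [ 54.9 -48.7  16.3] tip h 5.3 F s,y,n [-0.5  0.4 -0.3] w 0.7 roterr [0.039 0.006 0.023]
units [ 0.01  0.2  -0.03] rows 0.2
```

View pics/os3.png

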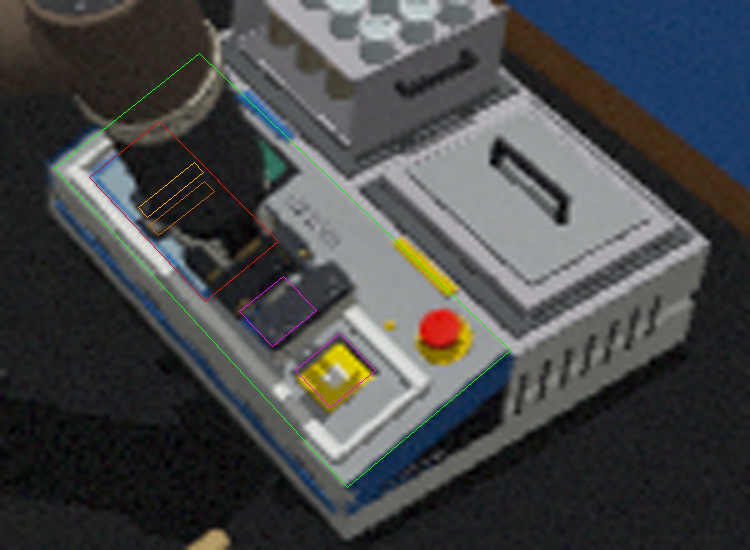

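Emit:
arm_command(
  plan=[
    {"dx": 0, "dy": 0.2, "dz": -0.03, "wx": 0.04, "wy": 0, "wz": 0.02},
    {"dx": 0, "dy": 0, "dz": 0, "wx": 0, "wy": 0, "wz": 0},
    {"dx": 0.05, "dy": 0, "dz": 0, "wx": 0, "wy": 0, "wz": 0},
    {"dx": 0.05, "dy": 0, "dz": 0, "wx": 0, "wy": 0, "wz": 0},
  ],
)

```text
time_s: 10.52
tcp_pos: [0.6148, -0.0089, 0.1094]
eef_rot: [-179.8, 69.9, -1.3]
contact_force: [-0.2, 0.8, 0.9]
gripper_width: 0.0002
```

```bash
python3 - <<'E'
from h import *
go(.0555,-.0527,.011)
E
```

```text
t 10.52 tcp s,y,h mm [ 56.8 -52.   16. ] tip h 5.0 F s,y,n [0.1 0.8 0.9] w 0.2 roterr [ 0.004 -0.023  0.014]
units [0.25 0.03 0.06] rows 0.25
```

Emit:
arm_command(
  plan=[
    {"dx": 0.1, "dy": 0.02, "dz": 0.06, "wx": 0, "wy": 0, "wz": 0},
    {"dx": 0.08, "dy": 0, "dz": 0, "wx": 0, "wy": 0, "wz": 0},
    {"dx": 0.06, "dy": 0, "dz": 0, "wx": 0, "wy": 0, "wz": 0},
  ],
)

```text
time_s: 10.77
tcp_pos: [0.6159, -0.0091, 0.1055]
eef_rot: [-179.7, 69.8, -1.2]
contact_force: [-0.5, 0.1, 0.6]
gripper_width: 0.0002
```

```bash
python3 - <<'E'
from h import *
go(.0555,-.0527,.009)
E
```

```text
t 10.77 tcp s,y,h mm [ 56.5 -52.1  11.9] tip h 0.9 F s,y,n [-0.3  0.   0.7] w 0.2 roterr [ 0.    -0.053  0.025]
units [0.14 0.03 0.05] rows 0.14
```

Emit:
arm_command(
  plan=[
    {"dx": 0.06, "dy": 0.02, "dz": 0.04, "wx": 0, "wy": -0.05, "wz": 0.02},
    {"dx": 0.06, "dy": 0, "dz": 0, "wx": 0, "wy": 0, "wz": 0},
  ],
)

```text
time_s: 10.93
tcp_pos: [0.6159, -0.0097, 0.1028]
eef_rot: [-180.0, 70.0, -1.5]
contact_force: [0.1, 0.5, 1.0]
gripper_width: 0.0003
```

```bash
python3 - <<'E'
from h import *
go(.0555,-.0527,.007)
E
```

```text
t 10.93 tcp s,y,h mm [ 55.5 -52.7   9.4] tip h -1.6 F s,y,n [0.4 0.5 0.9] w 0.3 roterr [-0.     0.     0.003]
units [ 0.12 -0.    0.  ] rows 0.12
```

Emit:
arm_command(
  plan=[
    {"dx": 0.06, "dy": 0, "dz": 0, "wx": 0, "wy": 0, "wz": 0},
    {"dx": 0.06, "dy": 0, "dz": 0, "wx": 0, "wy": 0, "wz": 0},
  ],
)

```text
time_s: 11.1
tcp_pos: [0.6169, -0.0097, 0.1003]
eef_rot: [-180.0, 70.0, -1.5]
contact_force: [-0.4, -0.0, 0.2]
gripper_width: 0.0002
```

```bash
python3 - <<'E'
from h import *
go(.0555,-.0527,.007)
E
```

```text
t 11.1 tcp s,y,h mm [ 55.6 -52.7   6.6] tip h -4.4 F s,y,n [-0.3 -0.   0.3] w 0.2 roterr [-0.001  0.001  0.003]
units [-0.02  0.    0.  ] rows 0.02
```

Emit:
arm_command(
  plan=[
    {"dx": 0.05, "dy": 0, "dz": 0, "wx": 0, "wy": 0, "wz": 0},
    {"dx": 0.05, "dy": 0, "dz": 0, "wx": 0, "wy": 0, "wz": 0},
  ],
)

```text
time_s: 11.27
tcp_pos: [0.6176, -0.0097, 0.098]
eef_rot: [-180.0, 70.0, -1.5]
contact_force: [-0.2, 0.2, -0.7]
gripper_width: 0.0005
```

```bash
python3 - <<'E'
from h import *
go(.0555,-.0527,.007)
E
```

```text
t 11.27 tcp s,y,h mm [ 55.5 -52.7   4.3] tip h -6.7 F s,y,n [-0.4  0.2 -0.6] w 0.5 roterr [-0.002  0.005  0.002]
units [-0.14 -0.   -0.  ] rows 0.14
```

Emit:
arm_command(
  plan=[
    {"dx": 0.05, "dy": 0, "dz": 0, "wx": 0, "wy": 0, "wz": 0},
  ],
)

```text
time_s: 11.35
tcp_pos: [0.618, -0.0097, 0.0969]
eef_rot: [-180.0, 70.0, -1.5]
contact_force: [0.1, -0.6, -0.6]
gripper_width: 0.0004
```

Emit:
arm_command(
  plan=[
    {"dx": 0.05, "dy": 0, "dz": 0, "wx": 0, "wy": 0, "wz": 0},
  ],
)

```text
time_s: 11.43
tcp_pos: [0.6184, -0.0098, 0.0959]
eef_rot: [-180.0, 70.0, -1.5]
contact_force: [-0.7, 0.4, 1.4]
gripper_width: 0.0004
```

```bash
python3 - <<'E'
from h import *
go(.0555,-.0527,.007)
E
```

```text
t 11.43 tcp s,y,h mm [ 55.5 -52.7   2.1] tip h -8.9 F s,y,n [-0.2  0.4  1.6] w 0.4 roterr [-0.002  0.004  0.001]
units [-0.25 -0.    0.  ] rows 0.25
```

Possibly first contact at 1.6 N; continuing one row at a time.

Emit:
arm_command(
  plan=[
    {"dx": 0.04, "dy": 0, "dz": 0, "wx": 0, "wy": 0, "wz": 0},
  ],
)

```text
time_s: 11.52
tcp_pos: [0.6187, -0.0098, 0.0951]
eef_rot: [-180.0, 70.0, -1.5]
contact_force: [-1.8, 0.9, 2.4]
gripper_width: 0.0006
```

Emit:
arm_command(
  plan=[
    {"dx": 0.04, "dy": 0, "dz": 0, "wx": 0, "wy": 0, "wz": 0},
  ],
)

```text
time_s: 11.6
tcp_pos: [0.619, -0.0098, 0.0944]
eef_rot: [-180.0, 70.0, -1.5]
contact_force: [-2.0, 0.1, 3.6]
gripper_width: 0.0007
```

Emit:
arm_command(
  plan=[
    {"dx": 0.04, "dy": 0, "dz": 0, "wx": 0, "wy": 0, "wz": 0},
  ],
)

```text
time_s: 11.68
tcp_pos: [0.6192, -0.0098, 0.0937]
eef_rot: [-180.0, 70.0, -1.5]
contact_force: [-2.9, 0.8, 4.0]
gripper_width: 0.0007
```

```bash
python3 - <<'E'
from h import *
go(.0555,-.0527,.007)
E
```

```text
t 11.68 tcp s,y,h mm [ 55.6 -52.8  -0.3] tip h -11.3 F s,y,n [-1.4  0.8  4.8] w 0.7 roterr [-0.     0.002  0.   ]
units [-0.37 -0.    0.  ] rows 0.37
```

Emit:
arm_command(
  plan=[
    {"dx": 0.04, "dy": 0, "dz": 0, "wx": 0, "wy": 0, "wz": 0},
  ],
)

```text
time_s: 11.77
tcp_pos: [0.6195, -0.0098, 0.093]
eef_rot: [-180.0, 70.0, -1.5]
contact_force: [-3.5, 0.8, 3.5]
gripper_width: 0.0003
```

Emit:
arm_command(
  plan=[
    {"dx": 0.04, "dy": 0, "dz": 0, "wx": 0, "wy": 0, "wz": 0},
  ],
)

```text
time_s: 11.85
tcp_pos: [0.6198, -0.0098, 0.0925]
eef_rot: [-180.0, 70.0, -1.5]
contact_force: [-7.3, 0.8, 10.7]
gripper_width: 0.0005
```

Emit:
arm_command(
  plan=[
    {"dx": 0.04, "dy": 0, "dz": 0, "wx": 0, "wy": 0, "wz": 0},
  ],
)

```text
time_s: 11.93
tcp_pos: [0.62, -0.0099, 0.0923]
eef_rot: [180.0, 69.9, -1.5]
contact_force: [-11.5, 2.5, 16.1]
gripper_width: 0.0002
```

```bash
python3 - <<'E'
from h import *
go(.0555,-.0527,.007)
E
```

```text
t 11.93 tcp s,y,h mm [ 55.8 -52.8  -1.9] tip h -12.9 F s,y,n [-5.4  2.2 19.1] w 0.2 roterr [-0.    -0.012 -0.001]
units [-0.44 -0.01  0.01] rows 0.44
```

Emit:
arm_command(
  plan=[
    {"dx": 0.02, "dy": 0, "dz": 0, "wx": 0, "wy": 0, "wz": 0},
  ],
)

```text
time_s: 12.02
tcp_pos: [0.6198, -0.0099, 0.0925]
eef_rot: [180.0, 69.9, -1.5]
contact_force: [-10.5, 3.1, 10.8]
gripper_width: 0.0008
```

Emit:
arm_command(
  plan=[
    {"dx": 0.02, "dy": 0, "dz": 0, "wx": 0, "wy": 0, "wz": 0},
    {"dx": 0.02, "dy": 0, "dz": 0, "wx": 0, "wy": 0, "wz": 0},
  ],
)

```text
time_s: 12.18
tcp_pos: [0.6197, -0.0098, 0.0927]
eef_rot: [180.0, 69.9, -1.5]
contact_force: [-5.4, 0.7, 7.1]
gripper_width: 0.0006
```

```bash
python3 - <<'E'
from h import *
go(.0555,-.0527,.007)
E
```

```text
t 12.18 tcp s,y,h mm [ 55.6 -52.8  -1.4] tip h -12.4 F s,y,n [-2.7  0.6  8.5] w 0.6 roterr [ 0.004 -0.031 -0.   ]
units [-0.42 -0.    0.01] rows 0.42
```

Emit:
arm_command(
  plan=[
    {"dx": 0.025, "dy": 0, "dz": 0, "wx": 0, "wy": 0, "wz": 0},
    {"dx": 0.025, "dy": 0, "dz": 0, "wx": 0, "wy": 0, "wz": 0},
    {"dx": 0.025, "dy": 0, "dz": 0, "wx": 0, "wy": 0, "wz": 0},
  ],
)

```text
time_s: 12.43
tcp_pos: [0.6197, -0.0099, 0.0926]
eef_rot: [180.0, 69.8, -1.5]
contact_force: [-6.7, 1.9, 9.1]
gripper_width: 0.0002
```

Emit:
arm_command(
  plan=[
    {"dx": 0.025, "dy": 0, "dz": 0, "wx": 0, "wy": 0, "wz": 0},
    {"dx": 0.025, "dy": 0, "dz": 0, "wx": 0, "wy": 0, "wz": 0},
    {"dx": 0.025, "dy": 0, "dz": 0, "wx": 0, "wy": 0, "wz": 0},
    {"dx": 0.025, "dy": 0, "dz": 0, "wx": 0, "wy": 0, "wz": 0},
    {"dx": 0.025, "dy": 0, "dz": 0, "wx": 0, "wy": 0, "wz": 0},
  ],
)

```text
time_s: 12.85
tcp_pos: [0.6197, -0.0099, 0.0926]
eef_rot: [180.0, 69.6, -1.5]
contact_force: [-7.9, 1.9, 9.2]
gripper_width: 0.0003
```

Emit:
arm_command(
  plan=[
    {"dx": 0.025, "dy": 0, "dz": 0, "wx": 0, "wy": 0, "wz": 0},
    {"dx": 0.025, "dy": 0, "dz": 0, "wx": 0, "wy": 0, "wz": 0},
    {"dx": 0.025, "dy": 0, "dz": 0, "wx": 0, "wy": 0, "wz": 0},
    {"dx": 0.025, "dy": 0, "dz": 0, "wx": 0, "wy": 0, "wz": 0},
    {"dx": 0.025, "dy": 0, "dz": 0, "wx": 0, "wy": 0, "wz": 0},
    {"dx": 0.025, "dy": 0, "dz": 0, "wx": 0, "wy": 0, "wz": 0},
  ],
)

```text
time_s: 13.35
tcp_pos: [0.6196, -0.0099, 0.0926]
eef_rot: [180.0, 69.5, -1.4]
contact_force: [-7.7, 1.8, 8.7]
gripper_width: 0.0004
```

```bash
python3 - <<'E'
from h import *
go(.0555,-.0527,.007)
E
```

```text
t 13.35 tcp s,y,h mm [ 55.6 -52.8  -1.5] tip h -12.5 F s,y,n [-4.2  1.6 10.8] w 0.4 roterr [ 0.013 -0.119  0.004]
units [-0.43 -0.01 -0.  ] rows 0.43
```

Emit:
arm_command(
  plan=[
    {"dx": -0.15, "dy": 0, "dz": 0, "wx": 0, "wy": 0, "wz": 0},
    {"dx": -0.3, "dy": 0, "dz": 0, "wx": 0, "wy": 0, "wz": 0},
    {"dx": -0.5, "dy": 0, "dz": 0, "wx": 0, "wy": -0.1, "wz": 0},
    {"dx": -0.8, "dy": 0, "dz": 0, "wx": 0, "wy": 0, "wz": 0},
    {"dx": -0.9, "dy": 0, "dz": 0, "wx": 0, "wy": 0, "wz": 0},
    {"dx": -0.9, "dy": 0, "dz": 0, "wx": 0, "wy": 0, "wz": 0},
    {"dx": -0.4, "dy": 0, "dz": 0, "wx": 0, "wy": 0, "wz": 0},
  ],
)

```text
time_s: 13.93
tcp_pos: [0.5899, -0.009, 0.166]
eef_rot: [180.0, 70.3, -1.4]
contact_force: [0.3, -0.1, 0.7]
gripper_width: 0.0006
```

```bash
python3 - <<'E'
from h import *
go(.0555,.0845,.075)
p,d=r.capture("side"); cv2.imwrite("pics/side4.png",p[:,:,::-1]); 
E
python3 ov.py side pics/side4.png pics/os4.png .172
```

```text
t 13.93 tcp s,y,h mm [ 52.7 -52.7  77.7] tip h 66.7 F s,y,n [ 0.5 -0.   0.5] w 0.6 roterr [0.02  0.068 0.007]
units [ 0.14 -6.86 -0.15] rows 6.86
```

View pics/os4.png

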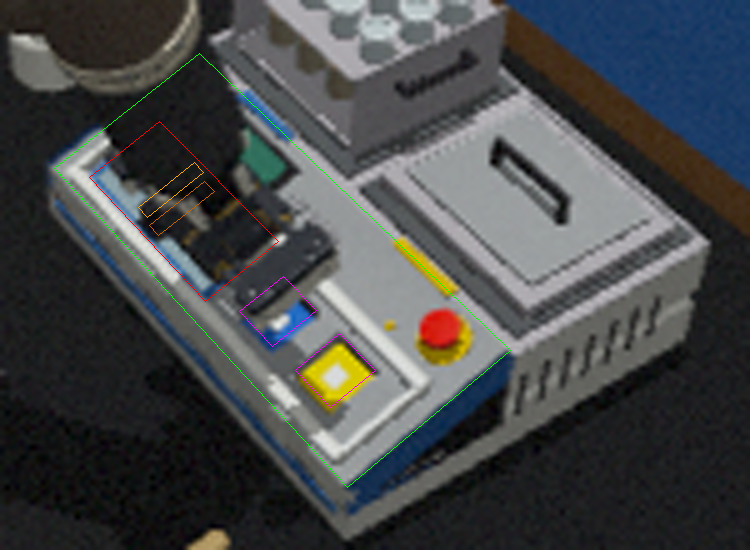

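The cover is still aside and the blue key (285,320) is free again. Back to the rib.

Emit:
arm_command(
  plan=[
    {"dx": 0, "dy": -0.85, "dz": -0.02, "wx": 0, "wy": 0.06, "wz": 0},
    {"dx": 0, "dy": -0.85, "dz": -0.02, "wx": 0, "wy": 0, "wz": 0},
    {"dx": 0, "dy": -0.85, "dz": -0.02, "wx": 0, "wy": 0, "wz": 0},
    {"dx": 0, "dy": -0.85, "dz": -0.02, "wx": 0, "wy": 0, "wz": 0},
    {"dx": 0, "dy": -0.85, "dz": -0.02, "wx": 0, "wy": 0, "wz": 0},
    {"dx": 0, "dy": -0.85, "dz": -0.02, "wx": 0, "wy": 0, "wz": 0},
    {"dx": 0, "dy": -0.85, "dz": -0.02, "wx": 0, "wy": 0, "wz": 0},
    {"dx": 0, "dy": -0.85, "dz": -0.02, "wx": 0, "wy": 0, "wz": 0},
    {"dx": 0, "dy": 0, "dz": 0, "wx": 0, "wy": 0, "wz": 0},
    {"dx": 0, "dy": 0, "dz": 0, "wx": 0, "wy": 0, "wz": 0},
  ],
  fingers=0.1,
)

```text
time_s: 14.82
tcp_pos: [0.5967, 0.1325, 0.1616]
eef_rot: [179.9, 70.1, -1.6]
contact_force: [-0.9, -0.6, 1.1]
gripper_width: 0.0397
```

```bash
python3 - <<'E'
from h import *
go(.0555,.0845,.031)
E
```

```text
t 14.82 tcp s,y,h mm [54.1 88.9 72.5] tip h 61.5 F s,y,n [-0.5 -0.6  1.4] w 39.7 roterr [ 0.     0.021 -0.005]
units [ 2.07  0.22 -0.07] rows 2.07
```

Correct the sideways offset first, then go down.

Emit:
arm_command(
  plan=[
    {"dx": 0.1, "dy": 0.22, "dz": -0.07, "wx": 0, "wy": 0.02, "wz": 0},
    {"dx": 0.3, "dy": 0, "dz": 0, "wx": 0, "wy": 0, "wz": 0},
  ],
)

```text
time_s: 14.98
tcp_pos: [0.6008, 0.1277, 0.1539]
eef_rot: [180.0, 70.0, -1.5]
contact_force: [-0.0, -0.8, -0.0]
gripper_width: 0.0395
```

```bash
python3 - <<'E'
from h import *
go(.0555,.0845,.031)
E
```

```text
t 14.98 tcp s,y,h mm [55.5 84.2 63.8] tip h 52.8 F s,y,n [-0.  -0.8 -0. ] w 39.5 roterr [0.009 0.001 0.001]
units [ 1.64 -0.01 -0.  ] rows 1.64
```

Emit:
arm_command(
  plan=[
    {"dx": 0.5, "dy": -0.01, "dz": 0, "wx": 0, "wy": 0, "wz": 0},
    {"dx": 0.5, "dy": 0, "dz": 0, "wx": 0, "wy": 0, "wz": 0},
    {"dx": 0.35, "dy": 0, "dz": 0, "wx": 0, "wy": 0, "wz": 0},
    {"dx": 0.1, "dy": 0, "dz": 0, "wx": 0, "wy": 0, "wz": 0},
  ],
)

```text
time_s: 15.32
tcp_pos: [0.6109, 0.1243, 0.1229]
eef_rot: [-180.0, 70.1, -1.6]
contact_force: [-0.2, -0.4, -0.7]
gripper_width: 0.0394
```

Emit:
arm_command(
  plan=[
    {"dx": 0, "dy": 0, "dz": 0, "wx": 0, "wy": 0, "wz": 0},
    {"dx": 0, "dy": 0, "dz": 0, "wx": 0, "wy": 0, "wz": 0},
    {"dx": 0, "dy": 0, "dz": 0, "wx": 0, "wy": 0, "wz": 0},
    {"dx": 0, "dy": 0, "dz": 0, "wx": 0, "wy": 0, "wz": 0},
    {"dx": 0, "dy": 0, "dz": 0, "wx": 0, "wy": 0, "wz": 0},
  ],
  fingers=1,
  force=20,
)

```text
time_s: 15.73
tcp_pos: [0.6108, 0.1229, 0.1221]
eef_rot: [-180.0, 70.2, -1.7]
contact_force: [2.8, 1.1, -5.7]
gripper_width: 0.0139
```

```bash
python3 - <<'E'
from h import *
go(.0555,-.0913,.031)
E
```

```text
t 15.73 tcp s,y,h mm [54.1 79.7 30.5] tip h 19.5 F s,y,n [ 0.6  1.2 -6.3] w 13.9 roterr [-0.051  0.035 -0.018]
units [-0.01  8.55 -0.1 ] rows 8.55
```

Emit:
arm_command(
  plan=[
    {"dx": 0, "dy": 0.3, "dz": 0, "wx": 0, "wy": 0, "wz": 0},
    {"dx": 0, "dy": 0.5, "dz": 0, "wx": 0, "wy": 0, "wz": 0},
    {"dx": 0, "dy": 0.5, "dz": 0, "wx": 0, "wy": 0, "wz": 0},
    {"dx": 0, "dy": 0.5, "dz": 0, "wx": 0, "wy": 0, "wz": 0},
    {"dx": 0, "dy": 0.5, "dz": 0, "wx": 0, "wy": 0, "wz": 0},
    {"dx": 0, "dy": 0.5, "dz": 0, "wx": 0, "wy": 0, "wz": 0},
    {"dx": 0, "dy": 0.5, "dz": 0, "wx": 0, "wy": 0, "wz": 0},
  ],
)

```text
time_s: 16.32
tcp_pos: [0.6091, 0.0561, 0.1222]
eef_rot: [-179.4, 70.1, -0.9]
contact_force: [2.4, 4.3, -5.2]
gripper_width: 0.0138
```

```bash
python3 - <<'E'
from h import *
go(.0555,-.0913,.031)
E
```

```text
t 16.32 tcp s,y,h mm [54.2 12.9 30.5] tip h 19.5 F s,y,n [ 0.4  4.3 -5.6] w 13.8 roterr [0.008 0.011 0.047]
units [-0.05  5.21 -0.06] rows 5.21
```

Emit:
arm_command(
  plan=[
    {"dx": 0, "dy": 0.5, "dz": 0, "wx": 0, "wy": 0, "wz": 0.05},
    {"dx": 0, "dy": 0.5, "dz": 0, "wx": 0, "wy": 0, "wz": 0},
    {"dx": 0, "dy": 0.5, "dz": 0, "wx": 0, "wy": 0, "wz": 0},
    {"dx": 0, "dy": 0.5, "dz": 0, "wx": 0, "wy": 0, "wz": 0},
    {"dx": 0, "dy": 0.5, "dz": 0, "wx": 0, "wy": 0, "wz": 0},
    {"dx": 0, "dy": 0.5, "dz": 0, "wx": 0, "wy": 0, "wz": 0},
    {"dx": 0, "dy": 0.5, "dz": 0, "wx": 0, "wy": 0, "wz": 0},
    {"dx": 0, "dy": 0.4, "dz": 0, "wx": 0, "wy": 0, "wz": 0},
  ],
)

```text
time_s: 16.98
tcp_pos: [0.6069, -0.0295, 0.1221]
eef_rot: [-179.9, 69.9, -1.4]
contact_force: [3.1, 3.8, -6.5]
gripper_width: 0.0136
```

```bash
python3 - <<'E'
from h import *
go(.0555,-.0913,.031)
E
```

```text
t 16.98 tcp s,y,h mm [ 54.2 -72.7  30.5] tip h 19.5 F s,y,n [ 0.6  3.8 -7.2] w 13.6 roterr [-0.012 -0.015  0.005]
units [-0.03  0.93 -0.07] rows 0.93
```

Emit:
arm_command(
  plan=[
    {"dx": 0, "dy": 0.35, "dz": 0, "wx": 0, "wy": 0, "wz": 0},
    {"dx": 0, "dy": 0.3, "dz": 0, "wx": 0, "wy": 0, "wz": 0},
    {"dx": 0, "dy": 0.25, "dz": 0, "wx": 0, "wy": 0, "wz": 0},
    {"dx": 0, "dy": 0.2, "dz": 0, "wx": 0, "wy": 0, "wz": 0},
  ],
)

```text
time_s: 17.32
tcp_pos: [0.6067, -0.0516, 0.1222]
eef_rot: [-179.3, 69.7, -0.7]
contact_force: [-15.3, 40.7, 1.6]
gripper_width: 0.018
```

```bash
python3 - <<'E'
from h import *
go(.0555,-.0913,.031)
E
```

```text
t 17.32 tcp s,y,h mm [ 54.5 -94.8  30.3] tip h 19.3 F s,y,n [-14.8  40.3   7.1] w 18.0 roterr [-0.009 -0.056  0.057]
units [-0.03 -0.18 -0.05] rows 0.18
```

Emit:
arm_command(
  plan=[
    {"dx": 0, "dy": 0.03, "dz": 0, "wx": 0, "wy": 0, "wz": 0},
    {"dx": 0, "dy": 0.03, "dz": 0, "wx": 0, "wy": 0, "wz": 0},
    {"dx": 0, "dy": 0.03, "dz": 0, "wx": 0, "wy": 0, "wz": 0},
  ],
)

```text
time_s: 17.57
tcp_pos: [0.6065, -0.0489, 0.1221]
eef_rot: [-178.6, 69.6, 0.2]
contact_force: [5.9, 2.6, -8.4]
gripper_width: 0.0139
```

Emit:
arm_command(
  plan=[
    {"dx": 0, "dy": 0, "dz": 0, "wx": 0, "wy": 0, "wz": 0},
    {"dx": 0, "dy": 0, "dz": 0, "wx": 0, "wy": 0, "wz": 0},
    {"dx": 0, "dy": 0, "dz": 0, "wx": 0, "wy": 0, "wz": 0},
    {"dx": 0, "dy": 0, "dz": 0, "wx": 0, "wy": 0, "wz": 0},
  ],
  fingers=-0.2,
)

```text
time_s: 17.9
tcp_pos: [0.6059, -0.0509, 0.1232]
eef_rot: [-178.8, 69.6, -0.1]
contact_force: [1.2, 0.7, -0.6]
gripper_width: 0.0349
```

```bash
python3 - <<'E'
from h import *
go(.0555,-.0913,.12)
E
```

```text
t 17.9 tcp s,y,h mm [ 54.1 -94.1  31.6] tip h 20.6 F s,y,n [ 0.9  0.7 -1. ] w 34.9 roterr [ 0.029 -0.086  0.11 ]
units [-4.42 -0.18 -0.1 ] rows 4.42
```

Emit:
arm_command(
  plan=[
    {"dx": -0.4, "dy": 0, "dz": 0, "wx": 0, "wy": 0, "wz": 0},
    {"dx": -0.9, "dy": 0, "dz": 0, "wx": 0, "wy": 0, "wz": 0},
    {"dx": -0.9, "dy": 0, "dz": 0, "wx": 0, "wy": 0, "wz": 0},
    {"dx": -0.9, "dy": 0, "dz": 0, "wx": 0, "wy": 0, "wz": 0},
    {"dx": -0.9, "dy": 0, "dz": 0.3, "wx": 0, "wy": 0, "wz": 0},
    {"dx": -0.5, "dy": 0, "dz": -0.8, "wx": 0, "wy": 0, "wz": 0},
    {"dx": -0.5, "dy": -0.5, "dz": 0.8, "wx": 0, "wy": 0, "wz": 0},
    {"dx": 0, "dy": 0, "dz": 0, "wx": 0, "wy": 0, "wz": 0},
  ],
)

```text
time_s: 18.57
tcp_pos: [0.5611, -0.0434, 0.2227]
eef_rot: [-178.7, 69.7, -0.2]
contact_force: [-1.5, -0.2, -1.6]
gripper_width: 0.0526
```

```bash
python3 - <<'E'
from h import *
where()
for n in("side","top"):
    p,d=r.capture(n); cv2.imwrite(f"pics/{n}5.png",p[:,:,::-1]); np.save(f"pics/{n}5.npy",d)
E
python3 ov.py side pics/side5.png pics/os5.png -.0045;python3 ov.py top pics/top5.png pics/ot5.png -.0045
```

```text
t 18.57 tcp s,y,h mm [ 45.9 -87.8 140.4] tip h 129.4 F s,y,n [-1.9 -0.2 -1. ] w 52.6 roterr [-0.025 -0.054  0.097]
```

View pics/os5.png

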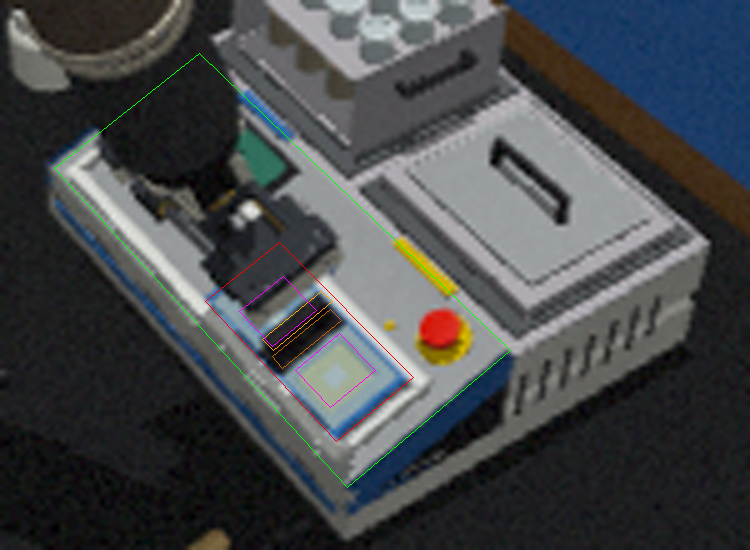

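View pics/ot5.png

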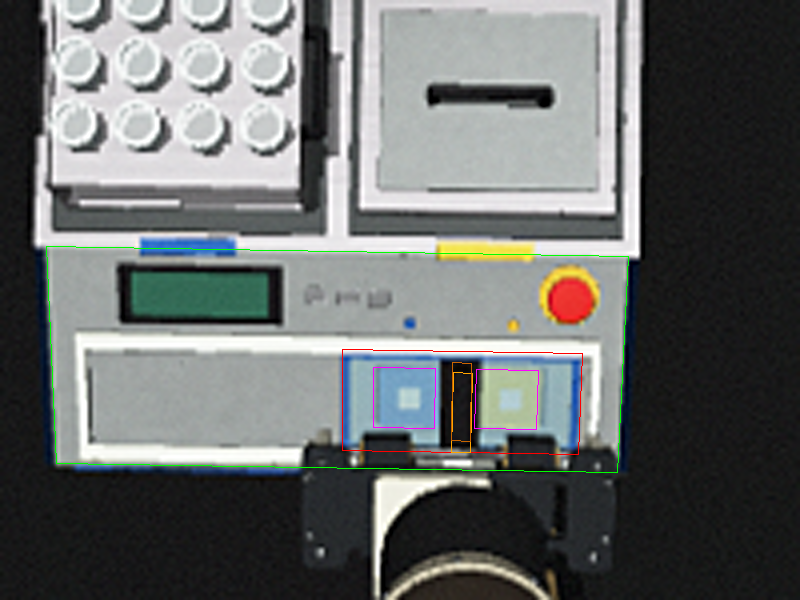

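Emit:
arm_command(
  plan=[
    {"dx": -0.3, "dy": 0, "dz": 0, "wx": 0, "wy": 0, "wz": 0},
    {"dx": 0, "dy": 0, "dz": 0, "wx": 0, "wy": 0, "wz": 0},
    {"dx": 0, "dy": 0, "dz": 0, "wx": 0, "wy": 0, "wz": 0},
  ],
)

```text
time_s: 18.92
tcp_pos: [0.561, -0.0436, 0.2289]
eef_rot: [-178.7, 69.7, -0.2]
contact_force: [0.3, -0.0, -0.5]
gripper_width: 0.0527
```

```bash
python3 - <<'E'
from h import *
where()
a=cv2.imread("pics/top0.png").astype(int)
p,d=r.capture("top"); b=p[:,:,::-1].astype(int)
D_=(abs(a-b).max(2)>60)
for n,(u0,v0,u1,v1) in dict(jars=(85,140,125,265),marker=(185,235,215,285),spat=(275,220,305,282),beaker=(380,180,420,215),cups=(368,235,442,280)).items(): print(n,D_[v0:v1,u0:u1].sum())
print(r.close_job())
E
```

```text
t 18.92 tcp s,y,h mm [ 48.  -88.1 146.3] tip h 135.3 F s,y,n [ 0.2 -0.  -0.6] w 52.7 roterr [-0.004 -0.066  0.1  ]
jars 0
marker 374
spat 679
beaker 0
cups 0
the job is handed in; nothing more can be done
None
```

I slid the cover to its left stop, pressed and held the blue (left) start key, slid the cover back to its right stop, and handed the job in at about 19 s. The tube rack stands on the left block. No verdict was reported.

- **Key press:** The fingers met the key about 9 mm below the panel face. It travelled about 4 mm with a spring-like rise in force. I then held it on its stop at about 8–11 N for roughly 1.4 s. The highest reading was 19 N, under the 25 N limit. The yellow key was never approached.
- **Cover:** Both runs ended on a stop, at about 38 N opening and 40 N shutting. In the last top picture the rib sits midway between the two keys. The grip readings put the cover within about 1 mm of shut.
- **One oddity:** When I gripped the rib again before closing, it was about 5 mm off its left-stop position. The key had already been held by then.
- **Bystanders:** Jars, bottle, beaker and cup rack showed no change against the first picture. The same check showed changed pixels at the spatula and marker. I put this down to the arm and its shadow over that area, because the gripper stayed well above the bench, but I did not confirm it.
- **Not measured:** I had no direct reading that both keys are less than 1 mm in. The blue key was visibly clear of the fingers after release. The force read about zero at the end, so the robot was touching nothing.

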